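# Change over the tubes on a bench shaker and set its timer

## Robot

A 6-joint arm with a two-finger parallel gripper is mounted at the origin on the work surface. World frame = base frame: x ahead of the robot, y to its left, z up, the work surface at z = 0. Lengths are in mm, angles in degrees, forces in N, time in s.
With the tool pointing down it reaches from about 350 to 850 mm from the base axis. Payload 8.1 kg.
Tool frame: the origin (TCP) lies midway between the tips of the shut fingers; the grasp point (between the pads) lies 19 mm behind it (hold_point_z is the distance from the TCP to the grasp point, in mm); z points along the fingers, y is the direction in which the jaws open and shut (so a half turn about z gives the same grasp; the last joint's range is limited). The gripper opens to 85 mm and grips with 20 to 120 N. Pads are 22 mm wide; open, the fingers measure 114 mm over their backs; the gripper's body (76 mm by 85 mm) begins 54 mm behind the grasp point. The pads swing forward as they close: fully open they stand 13 mm farther back than shut.
Start: joints at [59.679, 7.471, 85.268, -0, 87.261, -4.893], TCP at [257.605, 541.89, 206.592] pointing down, gripper open.
Joint ranges: [-169.43, 169.43], [-51.17, 129.36], [1.28, 143.12], [-76.62, 256.62], [0, 156.53], [-152.29, 152.29]. Speed limits (degrees/s): [136.94, 136.94, 159.86, 180, 180, 180].

## Interface

Orientations are given as [roll, pitch, yaw] about the fixed x, y, z axes, in that order (R = Rz(yaw) Ry(pitch) Rx(roll)).
In Python, from bench import sense, snapshot, camera_params, hand_in, hold_point_z gives the robot as it stands.
- The arm moves only by the tool servo_tool, never from a script. Its argument "motion" is a list of rows, each a list of 7 numbers: the finger opening in mm, from 0 to 85.4, then the shift along the tool's x, y, z in mm, then the turn, a rotation vector about the tool's x, y, z in rad. A call has 1 to 10 rows; each row shifts and turns the pose as measured when the row begins, along the tool's axes as they then stand; what a row does not reach is not made up. A row lasts 1/10 s, in which the tool goes at most 50 mm and 8.59 degrees, less where a joint would pass 70% of its speed; a pose out of reach is approached as far as the arm can. A call with a gripper value outside its range is refused whole. The fingers move at their own pace and stop on an object; "force" is the grip in N (left out, the last holds). Time passes only in rows, so rows that do not move let the fingers close. It gives the time, the measured TCP pose, the force and the opening at its end, in the units of the state.
- sense(): the state, without advancing time (a new reading comes with each control period).
- snapshot(name): name is "side" or "top"; returns the picture (480x640x3 uint8, blue, green, red); there is no depth.
- camera_params(name): a dict with "fx", "fy", "cx", "cy" (pixels), "D" ([k1, k2, p1, p2, k3] as OpenCV has them; the pictures are not rectified), "R" (3x3) and "t" (3): a world point X has camera coordinates R X + t. Camera axes: x right, y down, z forward; pixel columns grow to the right and rows downward; lengths in mm; the calibration is good to about 2 mm. A picture is of the moment at which its call begins. camera_params takes no time and is no camera call.
- hand_in(): hands the job in, once; it reports no verdict.
The state is a dict: "time": time; "joint_pos": joint angles; "qd": joint speeds; "joint_efforts": joint torques, N m; "tool_pos": TCP position; "tcp_rot": TCP orientation; "ft_force": force on the tool from outside, world axes, zero at the start; "wrist_torque": the same for the moment, N m; "finger_gap": finger opening in mm.
Only numpy, scipy, OpenCV 4.12 (cv2) and the standard library are available. Lean on these libraries where they do the work, as an engineer would, in place of code of your own. Each camera call takes 0.05 s, during which the arm holds its last target. There are 200 camera calls.

## Task

Change over the tube shaker: pull the finished green-capped tubes out of its clips and lay them in the grooves of the white tray, and press every new orange-capped tube from the blue tray fully home into a clip of its own, holding each one until the jaws have sprung shut over it. Only when all of that is done, turn the timer dial clockwise from off to the fourth click, not past it. Leave the other things on the bench where they are.

Things in the scene. Friction and masses are not known exactly. Their poses are not given: they have to be found in the camera images.
- shaker: white bench tube shaker, fixed, 300 mm (x) by 250 mm (y). Origin under its centre on the bench; its x points from the operator's side to the back, z up. Control deck (x below -40 mm) 70 mm high; aluminium platform (x from -40 to 150 mm) 86 mm high with three sprung steel clips side by side, 78 mm apart along y, each for one tube lying along x, either way round
- clip0 (a point): clip 0 (-y side): point on the axis of a tube that is fully home, middle of the clip; x = the tube's direction, z up. It lies at x 55, y -78 mm in the shaker's frame, 118 mm above the bench. Its two pairs of jaws, 10 mm wide, stand 30 mm before and behind this point: 50 mm free between them for fingers, down to 90 mm above the bench
- clip1 (a point): clip 1 (middle, shaker's y 0), as clip 0. The jaws' rounded lips stand 10 mm above the home axis, the flared mouths up to 20 mm above it, 46 mm wide. A tube pushed straight down with about 11 N passes the lips and comes to lie on grey saddles, where the jaws spring shut over it. Let go half way, it is thrown out or lies loose on the lips
- clip2 (a point): clip 2 (+y side, shaker's y 78 mm), as clip 0. A tube that is home is pulled straight up out of the clip with about 15 N
- jaw0l (a joint): +y jaw of clip 0, both pairs together (rad): 0 = shut and empty, 0 to 0.04 = shut on a tube, about 0.12 while a tube is being forced past the lips; limit 0.4. Sprung shut
- jaw0r (a joint): -y jaw of clip 0, both pairs together (rad): 0 = shut and empty, 0 to 0.04 = shut on a tube, about 0.12 while a tube is being forced past the lips; limit 0.4. Sprung shut
- jaw1l (a joint): +y jaw of clip 1, both pairs together (rad): 0 = shut and empty, 0 to 0.04 = shut on a tube, about 0.12 while a tube is being forced past the lips; limit 0.4. Sprung shut
- jaw1r (a joint): -y jaw of clip 1, both pairs together (rad): 0 = shut and empty, 0 to 0.04 = shut on a tube, about 0.12 while a tube is being forced past the lips; limit 0.4. Sprung shut
- jaw2l (a joint): +y jaw of clip 2, both pairs together (rad): 0 = shut and empty, 0 to 0.04 = shut on a tube, about 0.12 while a tube is being forced past the lips; limit 0.4. Sprung shut
- jaw2r (a joint): -y jaw of clip 2, both pairs together (rad): 0 = shut and empty, 0 to 0.04 = shut on a tube, about 0.12 while a tube is being forced past the lips; limit 0.4. Sprung shut
- dial (a joint): timer dial on the shaker's deck (rad): 0 = off, grows clockwise seen from above, a click (notch) every 30 degrees (0.5236 rad), 10 clicks in all. Peak torque between notches about 0.06 N m; let go, it falls into the nearest notch
- dial_grip (a point): on the dial's axis, 107 mm above the bench, at the height to grip: an upright black bar 14 mm thick, 42 mm long, from 84 to 114 mm above the bench, over a disc of 44 mm diameter. The frame turns with the dial: x along the bar, z up; the white pointer line is at the -x end, at the long red tick when off. On the shaker: x -95, y 68 mm
- blue_tray: blue tray, fixed, 160 mm (x) by 212 mm (y); origin under its centre. Grooves along x at y -64, 0, 64 mm; dividers 26 mm high, 8 mm thick at y -101, -32, 32, 101 mm, broken for fingers between x -35 and 35; rims 22 mm high at x -77 and 77 mm; floor 4 mm high, pads 76 by 16 mm, 8 mm high, in the middle of the grooves: a tube's body lies on one (axis 22.5 mm high)
- white_tray: white grooved tray for finished tubes, fixed, of the same shape and sizes as the blue one, empty at the start: grooves along its x at y -64, 0, 64 mm, tube axis 22.5 mm above the bench; origin under its centre
- new0: 50 ml tube lying on its side, orange cap: new. Round white body 29 mm in diameter, 87 mm long, then a 15 mm pointed end; six-sided cap 15 mm long, 31 mm across flats; 117 mm overall, 50 to 85 g. Origin on the axis, 42 mm from the cap, 45 mm from the pointed end; x along the tube towards the cap, may be rolled about x. At first in the blue tray. May be absent
- new1: 50 ml tube lying on its side, orange cap: new. Round white body 29 mm in diameter, 87 mm long, then a 15 mm pointed end; six-sided cap 15 mm long, 31 mm across flats; 117 mm overall, 50 to 85 g. Origin on the axis, 42 mm from the cap, 45 mm from the pointed end; x along the tube towards the cap, may be rolled about x. At first in the blue tray. May be absent
- new2: 50 ml tube lying on its side, orange cap: new. Round white body 29 mm in diameter, 87 mm long, then a 15 mm pointed end; six-sided cap 15 mm long, 31 mm across flats; 117 mm overall, 50 to 85 g. Origin on the axis, 42 mm from the cap, 45 mm from the pointed end; x along the tube towards the cap, may be rolled about x. At first in the blue tray. May be absent
- done0: 50 ml tube lying on its side, green cap: finished. Round white body 29 mm in diameter, 87 mm long, then a 15 mm pointed end; six-sided cap 15 mm long, 31 mm across flats; 117 mm overall, 50 to 85 g. Origin on the axis, 42 mm from the cap, 45 mm from the pointed end; x along the tube towards the cap, may be rolled about x. At first held in a clip. May be absent
- done1: 50 ml tube lying on its side, green cap: finished. Round white body 29 mm in diameter, 87 mm long, then a 15 mm pointed end; six-sided cap 15 mm long, 31 mm across flats; 117 mm overall, 50 to 85 g. Origin on the axis, 42 mm from the cap, 45 mm from the pointed end; x along the tube towards the cap, may be rolled about x. At first held in a clip. May be absent
- done2: 50 ml tube lying on its side, green cap: finished. Round white body 29 mm in diameter, 87 mm long, then a 15 mm pointed end; six-sided cap 15 mm long, 31 mm across flats; 117 mm overall, 50 to 85 g. Origin on the axis, 42 mm from the cap, 45 mm from the pointed end; x along the tube towards the cap, may be rolled about x. At first held in a clip. May be absent
- tip_box: bystander: pipette-tip box, clear with blue top, 128 by 88 by 60 mm high, loose; origin under its centre
- pink_rack: bystander: pink rack, 125 by 85 by 24 mm high, loose; origin under its centre
- microtube_rack: bystander: blue rack with small white tubes, 120 by 60 by 48 mm high, loose; origin under its centre
- reagent: bystander: amber bottle, 60 mm diameter, 130 mm high, loose, standing; origin under its centre
Not all that is in view belongs to the job. Leave any purple or red look-alike of the new2 alone.

How it is judged (in metres and radians):
On the way, in this order (a step that is already met when the one before it is completed fails the run):
1. with the dial still off, every finished tube lies in the white tray and every new tube is home in a clip with the jaws shut on it and let go (x of done0 in the frame of white_tray between -0.04 and 0.04 m and y of done0 in the frame of white_tray between -0.09 and 0.09 m and z of each of done0, done1, done2 in the frame of white_tray below 0.03 m and angle between the x axis of each of done0, done1, done2 and the x axis of white_tray, either way round below 0.3 rad and x of done1 in the frame of white_tray between -0.04 and 0.04 m and y of done1 in the frame of white_tray between -0.09 and 0.09 m and x of done2 in the frame of white_tray between -0.04 and 0.04 m and y of done2 in the frame of white_tray between -0.09 and 0.09 m and ((x of new0 in the frame of clip0 between -0.012 and 0.012 m and y of new0 in the frame of clip0 between -0.004 and 0.004 m and z of new0 in the frame of clip0 between -0.004 and 0.004 m and angle between the x axis of new0 and the x axis of clip0, either way round below 0.12 rad and value of joint each of jaw0l, jaw0r below 0.075 rad) or (x of new0 in the frame of clip1 between -0.012 and 0.012 m and y of new0 in the frame of clip1 between -0.004 and 0.004 m and z of new0 in the frame of clip1 between -0.004 and 0.004 m and angle between the x axis of new0 and the x axis of clip1, either way round below 0.12 rad and value of joint each of jaw1l, jaw1r below 0.075 rad) or (x of new0 in the frame of clip2 between -0.012 and 0.012 m and y of new0 in the frame of clip2 between -0.004 and 0.004 m and z of new0 in the frame of clip2 between -0.004 and 0.004 m and angle between the x axis of new0 and the x axis of clip2, either way round below 0.12 rad and value of joint each of jaw2l, jaw2r below 0.075 rad)) and ((x of new1 in the frame of clip0 between -0.012 and 0.012 m and y of new1 in the frame of clip0 between -0.004 and 0.004 m and z of new1 in the frame of clip0 between -0.004 and 0.004 m and angle between the x axis of new1 and the x axis of clip0, either way round below 0.12 rad and value of joint each of jaw0l, jaw0r below 0.075 rad) or (x of new1 in the frame of clip1 between -0.012 and 0.012 m and y of new1 in the frame of clip1 between -0.004 and 0.004 m and z of new1 in the frame of clip1 between -0.004 and 0.004 m and angle between the x axis of new1 and the x axis of clip1, either way round below 0.12 rad and value of joint each of jaw1l, jaw1r below 0.075 rad) or (x of new1 in the frame of clip2 between -0.012 and 0.012 m and y of new1 in the frame of clip2 between -0.004 and 0.004 m and z of new1 in the frame of clip2 between -0.004 and 0.004 m and angle between the x axis of new1 and the x axis of clip2, either way round below 0.12 rad and value of joint each of jaw2l, jaw2r below 0.075 rad)) and ((x of new2 in the frame of clip0 between -0.012 and 0.012 m and y of new2 in the frame of clip0 between -0.004 and 0.004 m and z of new2 in the frame of clip0 between -0.004 and 0.004 m and angle between the x axis of new2 and the x axis of clip0, either way round below 0.12 rad and value of joint each of jaw0l, jaw0r below 0.075 rad) or (x of new2 in the frame of clip1 between -0.012 and 0.012 m and y of new2 in the frame of clip1 between -0.004 and 0.004 m and z of new2 in the frame of clip1 between -0.004 and 0.004 m and angle between the x axis of new2 and the x axis of clip1, either way round below 0.12 rad and value of joint each of jaw1l, jaw1r below 0.075 rad) or (x of new2 in the frame of clip2 between -0.012 and 0.012 m and y of new2 in the frame of clip2 between -0.004 and 0.004 m and z of new2 in the frame of clip2 between -0.004 and 0.004 m and angle between the x axis of new2 and the x axis of clip2, either way round below 0.12 rad and value of joint each of jaw2l, jaw2r below 0.075 rad)) and contact force between the fingers and new0 below 0.05 N and contact force between the fingers and new1 below 0.05 N and contact force between the fingers and new2 below 0.05 N and contact force between the fingers and done0 below 0.05 N and contact force between the fingers and done1 below 0.05 N and contact force between the fingers and done2 below 0.05 N and value of joint dial below 0.3 rad), for 0.2 s.
2. the dial stands at the fourth click (value of joint dial between 1.97 and 2.22 rad), for 0.2 s.
At the end, for the whole second after the job is handed in: Green-capped tubes lie along the white tray's grooves (40 mm lengthwise, 90 mm sideways of its middle); orange-capped ones in clips (12 mm lengthwise, 4 mm sideways and in height) with both jaws below 0.075 rad; dial at the fourth click (1.97 to 2.22 rad); tubes released, at rest (all of step 2 and x of done0 in the frame of white_tray between -0.04 and 0.04 m and y of done0 in the frame of white_tray between -0.09 and 0.09 m and z of each of done0, done1, done2 in the frame of white_tray below 0.03 m and angle between the x axis of each of done0, done1, done2 and the x axis of white_tray, either way round below 0.3 rad and x of done1 in the frame of white_tray between -0.04 and 0.04 m and y of done1 in the frame of white_tray between -0.09 and 0.09 m and x of done2 in the frame of white_tray between -0.04 and 0.04 m and y of done2 in the frame of white_tray between -0.09 and 0.09 m and ((x of new0 in the frame of clip0 between -0.012 and 0.012 m and y of new0 in the frame of clip0 between -0.004 and 0.004 m and z of new0 in the frame of clip0 between -0.004 and 0.004 m and angle between the x axis of new0 and the x axis of clip0, either way round below 0.12 rad and value of joint each of jaw0l, jaw0r below 0.075 rad) or (x of new0 in the frame of clip1 between -0.012 and 0.012 m and y of new0 in the frame of clip1 between -0.004 and 0.004 m and z of new0 in the frame of clip1 between -0.004 and 0.004 m and angle between the x axis of new0 and the x axis of clip1, either way round below 0.12 rad and value of joint each of jaw1l, jaw1r below 0.075 rad) or (x of new0 in the frame of clip2 between -0.012 and 0.012 m and y of new0 in the frame of clip2 between -0.004 and 0.004 m and z of new0 in the frame of clip2 between -0.004 and 0.004 m and angle between the x axis of new0 and the x axis of clip2, either way round below 0.12 rad and value of joint each of jaw2l, jaw2r below 0.075 rad)) and ((x of new1 in the frame of clip0 between -0.012 and 0.012 m and y of new1 in the frame of clip0 between -0.004 and 0.004 m and z of new1 in the frame of clip0 between -0.004 and 0.004 m and angle between the x axis of new1 and the x axis of clip0, either way round below 0.12 rad and value of joint each of jaw0l, jaw0r below 0.075 rad) or (x of new1 in the frame of clip1 between -0.012 and 0.012 m and y of new1 in the frame of clip1 between -0.004 and 0.004 m and z of new1 in the frame of clip1 between -0.004 and 0.004 m and angle between the x axis of new1 and the x axis of clip1, either way round below 0.12 rad and value of joint each of jaw1l, jaw1r below 0.075 rad) or (x of new1 in the frame of clip2 between -0.012 and 0.012 m and y of new1 in the frame of clip2 between -0.004 and 0.004 m and z of new1 in the frame of clip2 between -0.004 and 0.004 m and angle between the x axis of new1 and the x axis of clip2, either way round below 0.12 rad and value of joint each of jaw2l, jaw2r below 0.075 rad)) and ((x of new2 in the frame of clip0 between -0.012 and 0.012 m and y of new2 in the frame of clip0 between -0.004 and 0.004 m and z of new2 in the frame of clip0 between -0.004 and 0.004 m and angle between the x axis of new2 and the x axis of clip0, either way round below 0.12 rad and value of joint each of jaw0l, jaw0r below 0.075 rad) or (x of new2 in the frame of clip1 between -0.012 and 0.012 m and y of new2 in the frame of clip1 between -0.004 and 0.004 m and z of new2 in the frame of clip1 between -0.004 and 0.004 m and angle between the x axis of new2 and the x axis of clip1, either way round below 0.12 rad and value of joint each of jaw1l, jaw1r below 0.075 rad) or (x of new2 in the frame of clip2 between -0.012 and 0.012 m and y of new2 in the frame of clip2 between -0.004 and 0.004 m and z of new2 in the frame of clip2 between -0.004 and 0.004 m and angle between the x axis of new2 and the x axis of clip2, either way round below 0.12 rad and value of joint each of jaw2l, jaw2r below 0.075 rad)) and contact force between the fingers and new0 below 0.05 N and contact force between the fingers and new1 below 0.05 N and contact force between the fingers and new2 below 0.05 N and contact force between the fingers and done0 below 0.05 N and contact force between the fingers and done1 below 0.05 N and contact force between the fingers and done2 below 0.05 N and linear speed of each of new0, new1, new2, done0, done1, done2 below 0.03 m/s); the robot touches nothing.
It fails at once if the dial is turned past the fourth click (beyond 2.45 rad) (value of joint dial above 2.45 rad).
It fails at once if a bystander is moved by more than 50 mm (distance of any of tip_box, pink_rack, microtube_rack, reagent from where it was at the start of the episode above 0.05 m).
Of new0, new1, new2 only 2 to 3 are there at a start; the rules pass over those that are not, and their reading is None.
Of done0, done1, done2 only 2 to 3 are there at a start; the rules pass over those that are not, and their reading is None.
At some moment in a run one of new0, new1, new2 may be knocked a few centimetres aside while the robot is not near it.
Once in a run the grip may slacken for a moment while it holds something.
It also fails if it takes over 210 s, if anything falls off the work surface, if the arm or the gripper's body presses on something with over 40 N, if the wrist force passes 120 N, or if a joint passes its speed limit or range.

## Working session

There is one attempt and no reset: what is moved stays moved. The work goes in short steps, Python scripts to look and compute and a tool call to move; the robot and the scene stay as the last step left them, time stands still between calls to the robot, and variables do not carry over. Pictures are saved under pics/ and viewed, about 12 in all and at most 16, crops included, and the job is handed in when it is done.

Besides the shell and the picture viewer there is one more tool, called after "Request:" as name(argument=value, ...) on one line, values as JSON. servo_tool: Moves the arm, as the interface text tells. Its arguments: {"type":"object","properties":{"motion":{"type":"array"},"force":{"type":"number"}},"required":["motion"]}

```bash
mkdir -p pics; ls; python3 - <<'E'
from bench import *
import cv2
print(sense(),hold_point_z)
for n in("top","side"):
    cv2.imwrite(f"pics/{n}0.png",snapshot(n)); print(n,camera_params(n))
E
```

```text
pics
{'time': 0.0, 'joint_pos': array([ 5.96776429e+01,  7.51362993e+00,  8.53307393e+01, -1.59706651e-03,
        8.72617621e+01, -4.89362740e+00]), 'qd': array([-0.01971446, -0.0427525 ,  0.14445662, -0.13098092, -0.12865859,
        0.04887644]), 'joint_efforts': array([ 1.47638848e-04, -5.69449604e+01, -5.00518441e+01, -5.21433394e-04,
        1.59176567e-02, -2.90329092e-05]), 'tool_pos': array([257.3207878 , 541.34943295, 205.54589618]), 'tcp_rot': array([-1.79894119e+02, -7.46436043e-03,  1.54571341e+02]), 'ft_force': array([ 0.26399685,  0.08599709, -0.36933675]), 'wrist_torque': array([-0.0129255 ,  0.03422099, -0.00330039]), 'finger_gap': 85.39857105205802} 18.700000000000003
top {'fx': 471.68533165423236, 'fy': 471.68533165423236, 'cx': 317.29340921536914, 'cy': 241.11767660661758, 'D': array([-0.01967297,  0.        ,  0.        ,  0.        ,  0.        ]), 'R': array([[-0.02610888, -0.99963183, -0.00738432],
       [-0.98380784,  0.02700442, -0.17718038],
       [ 0.17731456,  0.00263877, -0.98415069]]), 't': array([ 139.1339532 ,  544.0863872 , 1348.05316176])}
side {'fx': 446.1270393331574, 'fy': 446.1270393331574, 'cx': 326.5049457253122, 'cy': 234.75515627908123, 'D': array([0.02957136, 0.        , 0.        , 0.        , 0.        ]), 'R': array([[ 0.97941962, -0.20174386,  0.00605228],
       [-0.12277177, -0.61929336, -0.77550166],
       [ 0.16020083,  0.75879849, -0.63131651]]), 't': array([-484.93084108,  229.90525483, 1051.27750119])}
```

View pics/top0.png

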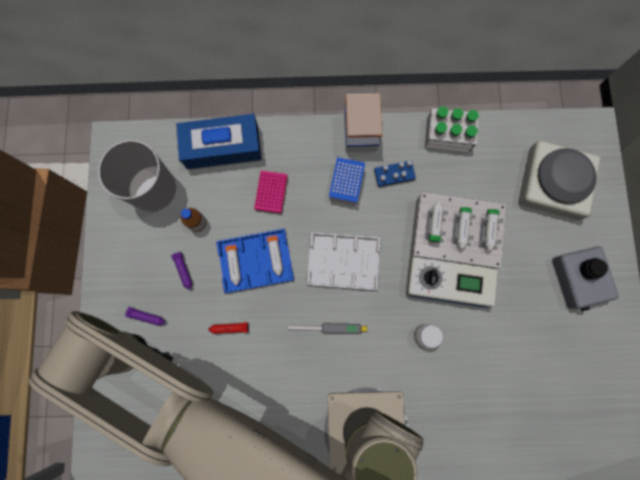

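View pics/side0.png

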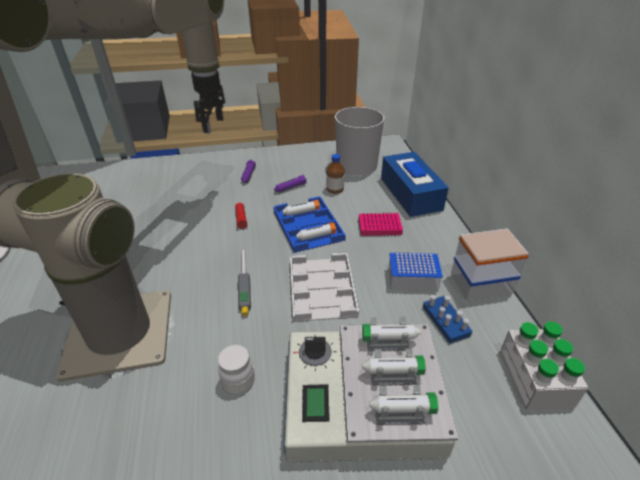

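The blue tray holds two orange-capped tubes, at top-view pixels (233,265) and (275,255). The shaker holds three green-capped tubes, at (437,222), (464,228) and (491,230). The purple and red look-alikes at (181,270), (146,317) and (229,328) are on the bench, so I leave them alone. Next I enlarge the crops.

```bash
python3 - <<'E'
import cv2
im=cv2.imread("pics/top0.png")
cv2.imwrite("pics/c1.png",cv2.resize(im[222:302,212:392],None,fx=4.4,fy=4.4,interpolation=cv2.INTER_CUBIC))
cv2.imwrite("pics/c2.png",cv2.resize(im[187:312,400:515],None,fx=4.8,fy=4.8,interpolation=cv2.INTER_CUBIC))
E
```

```text
(no output)
```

View pics/c1.png

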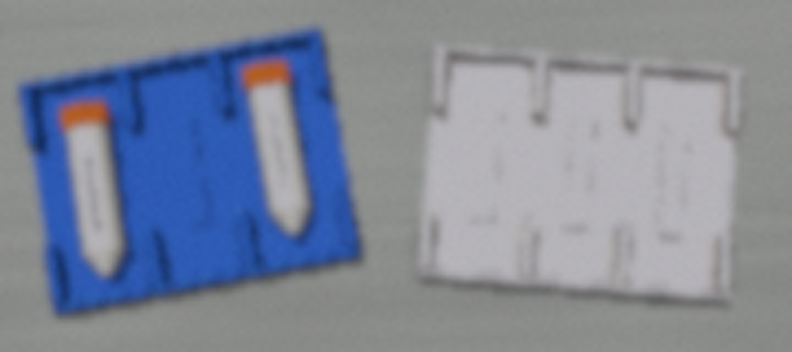

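View pics/c2.png

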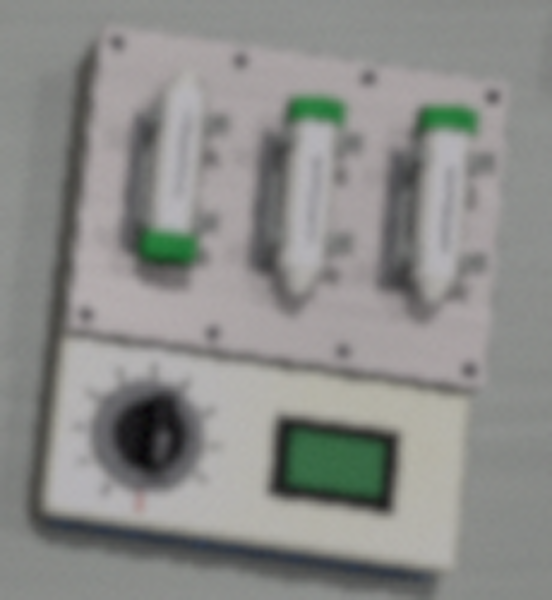

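```bash
cat > h.py <<'E'
import numpy as np,cv2
from bench import *
from scipy.optimize import least_squares
def proj(n,X):
    c=camera_params(n);K=np.array([[c['fx'],0,c['cx']],[0,c['fy'],c['cy']],[0,0,1]])
    return cv2.projectPoints(np.array(X,float).reshape(-1,1,3),cv2.Rodrigues(c['R'])[0],c['t'],K,c['D'])[0].reshape(-1,2)
def ray(n,uv,z):
    c=camera_params(n);K=np.array([[c['fx'],0,c['cx']],[0,c['fy'],c['cy']],[0,0,1]])
    p=cv2.undistortPoints(np.array(uv,float).reshape(-1,1,2),K,c['D']).reshape(-1,2)
    d=np.c_[p,np.ones(len(p))]@c['R'];o=-c['R'].T@c['t']
    return o+d*((z-o[2])/d[:,2])[:,None]
def T(p,L):
    L=np.array(L,float).reshape(-1,3);a=np.radians(p[2]);c,s=np.cos(a),np.sin(a)
    return np.c_[p[0]+c*L[:,0]-s*L[:,1],p[1]+s*L[:,0]+c*L[:,1],L[:,2]]
def fit(obs,x0):  # obs: list of (cam, local pts, pixels)
    f=lambda p:np.concatenate([(proj(n,T(p,L))-uv).ravel() for n,L,uv in obs])
    r=least_squares(f,x0,loss='soft_l1');return r.x,f(r.x).reshape(-1,2)
E
python3 - <<'E'
from h import *
np.set_printoptions(precision=1,suppress=True)
A=lambda l,s,o:(np.array(l)+.5)/s-.5+o
SL=[[150,125,86],[150,-125,86],[-40,-125,86],[-40,125,86],[-150,125,70],[-150,-125,70]]
px=A([[100,28],[505,82],[485,388],[65,332],[42,515],[450,568]],4.8,[400,187])
print(fit([("top",SL,px)],[600,-250,0]))
TL=[[80,106,18],[80,-106,18],[-80,-106,10],[-80,106,10]]
for l in([[20,87],[322,30],[360,262],[55,315]],[[435,42],[742,68],[730,303],[418,280]]):
    print(fit([("top",TL,A(l,4.4,[212,222]))],[600,0,0]))
for n in("top","side"):
    im=cv2.imread(f"pics/{n}0.png");h=cv2.cvtColor(im,cv2.COLOR_BGR2HSV)
    for nm,lo,hi in(("or",(5,150,100),(18,255,255)),("gr",(55,150,60),(75,255,255))):
        m=cv2.inRange(h,lo,hi);k,_,st,c=cv2.connectedComponentsWithStats(m)
        for i in range(1,k):
            if st[i,4]>12:
                print(n,nm,c[i],st[i,4],*[ray(n,c[i],z)[0] for z in ((22.5,) if nm=="or" else (118,))])
E
```

```text
(array([ 510.5, -279. ,   -9.6]), array([[-0.5, -0.4],
       [ 0.1, -0.2],
       [-0.4,  0. ],
       [ 0. , -0.4],
       [-0.3,  0. ],
       [ 2. ,  1.2]]))
(array([498.6, 315.3,   8.7]), array([[-0.2, -0.3],
       [-0. ,  0.5],
       [ 0.3, -0.3],
       [-0.1,  0.1]]))
(array([491.3,  46.7,  -5.8]), array([[ 0.2,  0.9],
       [ 0.1,  0.1],
       [-0.3, -0.4],
       [-0. , -0.4]]))
top or [272.  238.4] 25 [564.5 261.3  22.5]
top or [230.9 247.3] 25 [540.5 385.7  22.5]
top gr [441.9 112. ] 71 [ 913.5 -254.9  118. ]
top gr [457.  113.7] 68 [ 907.  -299.1  118. ]
top gr [472.  115.5] 70 [ 900.3 -343.2  118. ]
top gr [440.8 127.7] 67 [ 864.4 -247.7  118. ]
top gr [455.9 129.4] 66 [ 857.8 -291.9  118. ]
top gr [470.9 131.2] 68 [ 851.  -335.5  118. ]
top gr [465.8 209.4] 13 [ 615.4 -300.9  118. ]
top gr [493.2 210.9] 17 [ 608.9 -378.6  118. ]
top gr [434.3 238.3] 38 [ 534.3 -205.2  118. ]
side or [336.1 169.3] 28 [651.4 590.3  22.5]
side or [316.4 203.7] 27 [543.5 395.5  22.5]
side or [332.5 226.8] 36 [568.6 268.7  22.5]
side or [495.1 257.8] 158 [977.   47.1  22.5]
side gr [528.7 330.1] 195 [ 861.7 -261.3  118. ]
side gr [552.8 329. ] 209 [ 911.2 -268.1  118. ]
side gr [366.4 330.6] 66 [ 536.6 -198.8  118. ]
side gr [563.  347.1] 223 [ 904.3 -312.1  118. ]
side gr [537.9 348.1] 219 [ 854.9 -305.   118. ]
side gr [420.7 363.1] 69 [ 617.1 -293.5  118. ]
side gr [574.3 366.6] 256 [ 897.9 -356.   118. ]
side gr [548.1 367.6] 243 [ 848.6 -348.5  118. ]
side gr [432.9 401.6] 94 [ 609.3 -372.7  118. ]
```

The shaker fits at (510.5, -279, yaw -9.6°), the blue tray at (498.6, 315.3, 8.7°) and the white tray at (491.3, 46.7, -5.8°). The cap positions agree with these. I set out towards clip 2.

Request:
servo_tool(motion=[[60, 0, 0, 0, 0, 0, -0.138], [60, 0, 0, 0, 0, 0, -0.138], [60, -24, -38, 0, 0, 0, 0], [60, -24, -38, 0, 0, 0, 0], [60, -24, -38, 0, 0, 0, 0], [60, -24, -38, 0, 0, 0, 0], [60, -24, -38, 0, 0, 0, 0], [60, -24, -38, 0, 0, 0, 0], [60, -24, -38, 0, 0, 0, 0], [60, -24, -38, 0, 0, 0, 0]], force=60)

```text
time: 1.1
tool_pos: [399.0, 202.1, 199.8]
tcp_rot: [-179.5, -0.4, 171.6]
ft_force: [0.8, 0.7, -0.2]
finger_gap: 60.0
```

Request:
servo_tool(motion=[[60, -26, -41, 0, 0, 0, 0.02], [60, -26, -41, 0, 0, 0, 0], [60, -26, -41, 0, 0, 0, 0], [60, -26, -41, 0, 0, 0, 0], [60, -26, -41, 0, 0, 0, 0], [60, -26, -41, 0, 0, 0, 0], [60, -26, -41, 0, 0, 0, 0], [60, -26, -41, 0, 0, 0, 0], [60, -26, -41, 0, 0, 0, 0], [60, 0, 0, 0, 0, 0, 0]])

```text
time: 2.1
tool_pos: [569.6, -219.8, 196.4]
tcp_rot: [-179.5, -0.6, 170.2]
ft_force: [-0.9, 0.2, -0.0]
finger_gap: 60.0
```

```bash
cat >> h.py <<'E'
from scipy.spatial.transform import Rotation as Ro
SH=[510.5,-279,-9.6];BL=[498.6,315.3,8.7];WH=[491.3,46.7,-5.8]
def go(p,z,yaw):  # total shift (tool axes, at present orientation) and tool rotation vector
    s=sense();R=Ro.from_euler('xyz',s['tcp_rot'],degrees=True)
    G=Ro.from_euler('xyz',[180,0,yaw],degrees=True)
    d=np.array([p[0],p[1],z])-s['tool_pos']
    print('t',round(s['time'],1),'pos',s['tool_pos'].round(1),s['tcp_rot'].round(1),'F',s['ft_force'].round(1),'gap',round(s['finger_gap'],1))
    print(' shift now-axes',R.inv().apply(d).round(1),'after-turn axes',G.inv().apply(d).round(1),'rot',(R.inv()*G).as_rotvec().round(3))
def crop(n,u0,v0,u1,v1,f,name):
    cv2.imwrite(f"pics/{name}.png",cv2.resize(snapshot(n)[v0:v1,u0:u1],None,fx=f,fy=f,interpolation=cv2.INTER_CUBIC))
E
python3 - <<'E'
from h import *
c2=T(SH,[55,78,0])[0];print(c2);go(c2,160,170.4)
crop("side",330,280,480,430,4,"s1")
E
```

```text
[ 577.73774428 -211.26459018    0.        ]
t 2.1 pos [ 569.6 -219.8  196.4] [-179.5   -0.6  170.2] F [-0.9  0.2 -0. ] gap 60.0
 shift now-axes [-6.9 10.1 36.2] after-turn axes [-6.6  9.8 36.4] rot [-0.009 -0.011 -0.004]
```

View pics/s1.png

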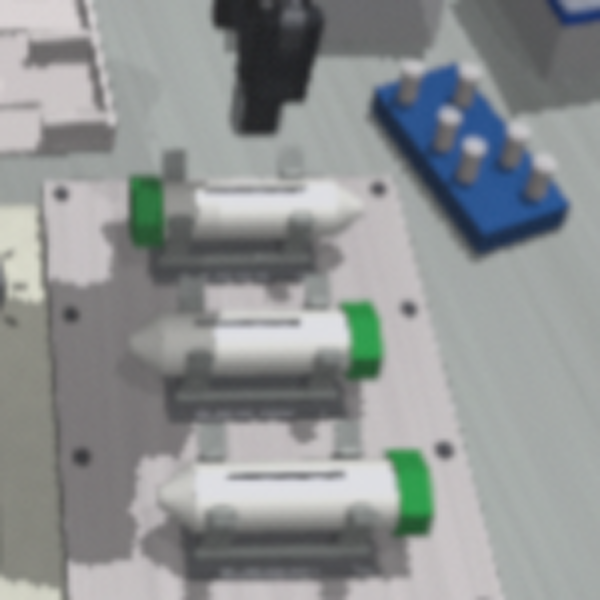

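The side crop shows all three green tubes home in clip 2 at (245,205), clip 1 at (265,340) and clip 0 at (295,490). The open fingers are above clip 2 at (260,100). I compare the jaw tops with the fitted pose.

```bash
python3 - <<'E'
from h import *
np.set_printoptions(precision=1,suppress=True)
L=[[55,y,138] for y in(-78,0,78)]
obs=(np.array([[287,476],[261,323],[237,190]])+.5)/4-.5+[330,280]
print(proj("side",T(SH,L))-obs); W=ray("side",obs,138); print(W,T(SH,L))
S=(np.array([[61,193],[378,188],[81,457],[444,450],[70,314],[408,308]])+.5)/4-.5+[330,280]
print(ray("side",S,86))
tp=(np.array([[117,42],[492,96],[85,314],[470,370]])+.5)/4.8-.5+[400,187]
print(ray("top",tp,86))
E
```

```text
[[ 0.2 -1.3]
 [-0.3 -1.4]
 [-0.4 -1.2]]
[[ 550.5 -367.4  138. ]
 [ 564.3 -291.3  138. ]
 [ 577.5 -214.4  138. ]] [[ 551.7 -365.1  138. ]
 [ 564.7 -288.2  138. ]
 [ 577.7 -211.3  138. ]]
[[ 502.2 -158.3   86. ]
 [ 670.1 -188.2   86. ]
 [ 475.1 -311.    86. ]
 [ 643.  -340.6   86. ]
 [ 488.8 -233.5   86. ]
 [ 656.7 -263.2   86. ]]
[[ 668.7 -191.9   86. ]
 [ 628.6 -418.    86. ]
 [ 501.3 -161.6   86. ]
 [ 461.3 -388.8   86. ]]
```

Request:
servo_tool(motion=[[60, -7.8, 8.1, 0, -0.009, -0.011, 0], [60, 0, 0, 25, 0, 0, 0], [60, 0, 0, 25, 0, 0, 0], [60, 0, 0, 20, 0, 0, 0], [60, 0, 0, 10, 0, 0, 0], [60, 0, 0, 5, 0, 0, 0], [60, 0, 0, 0, 0, 0, 0]])

```text
time: 2.85
tool_pos: [581.3, -200.6, 111.2]
tcp_rot: [179.7, 0.3, 170.6]
ft_force: [-0.9, -0.1, 1.0]
finger_gap: 59.9
```

```bash
sed -i 's/^SH=\[[^]]*\]/SH=[510.9,-280.3,-10.1]/' h.py; python3 - <<'E'
from h import *
c2=T(SH,[55,78,0])[0];go(c2,103,169.9)
crop("side",330,280,480,430,4,"s2")
E
```

```text
t 2.9 pos [ 581.3 -200.6  111.2] [179.7   0.3 170.6] F [-0.9 -0.1  1. ] gap 59.9
 shift now-axes [  0.6 -12.9   8.1] after-turn axes [  0.4 -12.8   8.2] rot [0.006 0.006 0.012]
```

View pics/s2.png

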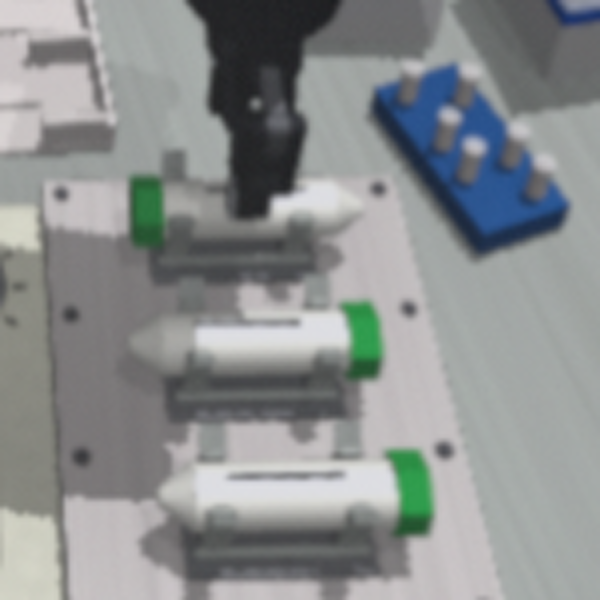

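The -y finger stands beside the clip 2 tube at (255,210), clear of the jaws. The pose is 13 mm off sideways, so I correct that.

Request:
servo_tool(motion=[[60, 0, 0, 0, 0, 0, 0], [60, 0, -12.5, 0, 0.006, 0.006, 0.012], [60, 0, 0, 0, 0, 0, 0], [60, 0, 0, 8, 0, 0, 0], [60, 0, 0, 0, 0, 0, 0], [60, 0, 0, 0, 0, 0, 0]])

```text
time: 3.5
tool_pos: [582.0, -215.9, 107.6]
tcp_rot: [-179.9, 0.4, 169.8]
ft_force: [0.5, -0.3, 0.7]
finger_gap: 59.8
```

Request:
servo_tool(motion=[[60, 3, 2, 4, 0, -0.006, 0], [60, 0, 0, 0, 0, 0, 0], [20, 0, 0, 0, 0, 0, 0], [20, 0, 0, 0, 0, 0, 0], [20, 0, 0, 0, 0, 0, 0], [20, 0, 0, 0, 0, 0, 0], [20, 0, 0, 0, 0, 0, 0]])

```text
time: 4.2
tool_pos: [579.0, -212.7, 103.4]
tcp_rot: [-179.9, 0.8, 169.8]
ft_force: [-0.2, 0.7, 1.1]
finger_gap: 19.9
```

```bash
python3 - <<'E'
from h import *
crop("side",330,280,480,430,4,"s3")
E
```

```text
(no output)
```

View pics/s3.png

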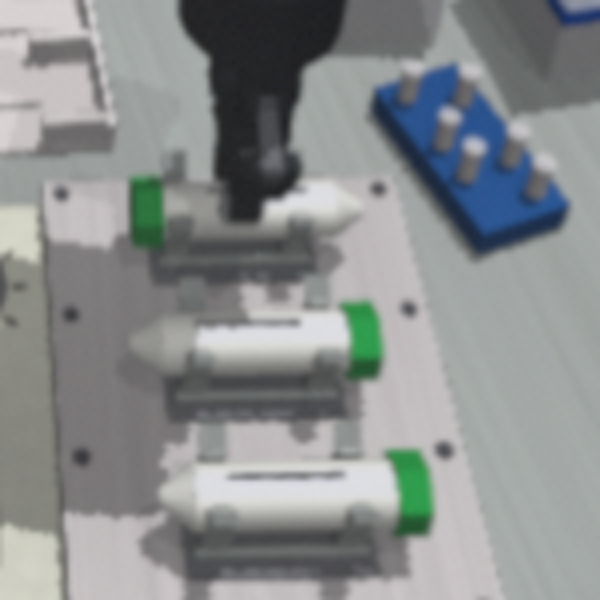

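```bash
python3 - <<'E'
from h import *
np.set_printoptions(precision=1,suppress=True)
u=(np.array([[245,218]])+.5)/4-.5+[330,280]
for z in (95,100,105,110,115,120,125,130): 
    w=ray("side",u,z)[0]; a=np.radians(-10.1); d=w-T(SH,[55,78,0])[0]
    print(z,w,'local',d[0]*np.cos(a)+d[1]*np.sin(a),-d[0]*np.sin(a)+d[1]*np.cos(a))
go(T(SH,[55,78,0])[0],103,169.9)
E
```

```text
95 [ 590.6 -200.1   95. ] local 9.44169694016796 14.956071046993042
100 [ 588.9 -203.8  100. ] local 8.408734612485034 11.02644305685794
105 [ 587.2 -207.5  105. ] local 7.375772284802108 7.096815066722837
110 [ 585.5 -211.1  110. ] local 6.342809957119183 3.1671870765877346
115 [ 583.8 -214.8  115. ] local 5.309847629436256 -0.7624409135473681
120 [ 582.1 -218.5  120. ] local 4.2768853017531985 -4.692068903682378
125 [ 580.4 -222.2  125. ] local 3.243922974070273 -8.62169689381748
130 [ 578.7 -225.9  130. ] local 2.210960646387347 -12.551324883952585
t 4.2 pos [ 579.  -212.7  103.4] [-179.9    0.8  169.8] F [-0.5 -0.3  2.2] gap 20.3
 shift now-axes [ 0.2 -0.5  0.4] after-turn axes [ 0.2 -0.5  0.4] rot [-0.  0. -0.]
```

```bash
python3 - <<'E'
from h import *
np.set_printoptions(precision=1,suppress=True)
def P(t,yaw,z,g):
    a=np.radians(yaw);y=np.array([np.sin(a),-np.cos(a)]);
    w=[[*(np.array(t)+s*y*g/2),z] for s in(-1,1)]
    return (proj("side",w)-[330,280]+.5)*4-.5
for dz in(0,5,10,15,20,25): print(dz,P([569.6,-219.8],170.2,196.4+dz,60),P([581.3,-200.6],170.6,111.2+dz,60),P([579,-212.7],169.8,103.4+dz,20))
c=camera_params("side");print(-c['R'].T@c['t'])
s=sense();print(s['joint_pos'])
E
```

```text
0 [[245.2 171.6]
 [227.5  75.4]] [[239.7 249.3]
 [222.7 156.3]] [[235.2 246.5]
 [230.  214.9]]
5 [[246.3 164.6]
 [228.4  68.4]] [[240.6 243.1]
 [223.5 150.1]] [[236.1 240.4]
 [230.8 208.7]]
10 [[247.3 157.4]
 [229.3  61.3]] [[241.6 236.8]
 [224.4 143.8]] [[237.  234.1]
 [231.7 202.5]]
15 [[248.4 150.3]
 [230.2  54.2]] [[242.5 230.4]
 [225.2 137.5]] [[237.9 227.9]
 [232.6 196.2]]
20 [[249.4 143. ]
 [231.2  47. ]] [[243.5 224. ]
 [226.1 131.1]] [[238.8 221.5]
 [233.5 189.9]]
25 [[250.5 135.7]
 [232.1  39.8]] [[244.5 217.6]
 [226.9 124.7]] [[239.8 215.2]
 [234.4 183.5]]
[ 334.8 -753.2  844.9]
[ -25.    13.2   89.8    0.1   76.2 -104.8]
```

In all three pictures the fingertips appear about 20 mm higher than the reported TCP, and the jaws closed to 20 mm above the tube. I open, go lower while watching the force, and try again.

Request:
servo_tool(motion=[[60, 0, 0, 0, 0, 0, 0], [60, 0, 0, 0, 0, 0, 0], [60, 0, 0, 0, 0, 0, 0], [60, 0, 0, 7, 0, 0, 0], [60, 0, 0, 6, 0, 0, 0], [60, 0, 0, 0, 0, 0, 0]])

```text
time: 4.85
tool_pos: [579.2, -212.7, 88.8]
tcp_rot: [-179.9, 0.8, 169.8]
ft_force: [-1.1, 0.8, 0.3]
finger_gap: 60.1
```

Request:
servo_tool(motion=[[10, 0, 0, 0, 0, 0, 0], [10, 0, 0, 0, 0, 0, 0], [10, 0, 0, 0, 0, 0, 0], [10, 0, 0, 0, 0, 0, 0]])

```text
time: 5.25
tool_pos: [578.8, -212.5, 88.4]
tcp_rot: [-179.9, 0.7, 169.8]
ft_force: [0.4, -0.2, -1.8]
finger_gap: 26.5
```

Request:
servo_tool(motion=[[10, 0, 0, 0, 0, 0, 0], [10, 0, 0, 0, 0, 0, 0], [10, 0, 0, 0, 0, 0, 0]])

```text
time: 5.55
tool_pos: [578.9, -212.5, 88.4]
tcp_rot: [-179.9, 0.7, 169.8]
ft_force: [-0.1, 0.8, -0.4]
finger_gap: 26.3
```

```bash
python3 - <<'E'
from h import *
go(T(SH,[55,78,0])[0],88,169.9)
a=snapshot("side")[280:430,330:480]; b=snapshot("top")[187:312,400:515]
cv2.imwrite("pics/s4.png",np.hstack([cv2.resize(a,(400,400),interpolation=2),cv2.resize(b,(368,400),interpolation=2)]))
E
```

```text
t 5.5 pos [ 578.9 -212.5   88.4] [-179.9    0.7  169.8] F [-0.1  0.8 -0.4] gap 26.3
 shift now-axes [ 0.  -0.7  0.4] after-turn axes [ 0.  -0.7  0.4] rot [-0.002  0.012 -0.001]
```

View pics/s4.png

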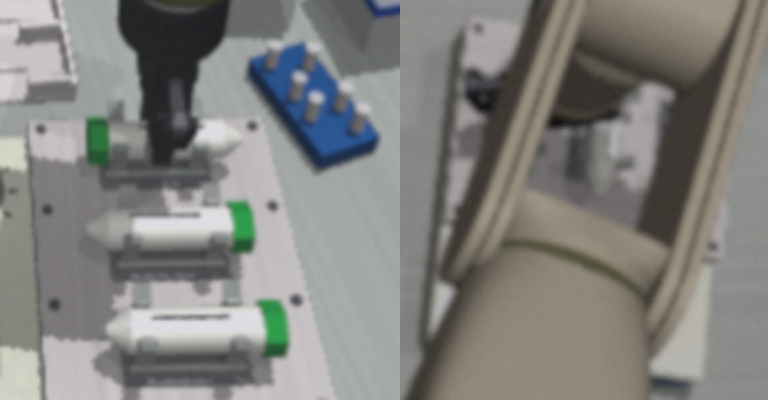

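Request:
servo_tool(motion=[[50, 0, 0, 0, 0, 0, 0], [50, 0, 0, 0, 0, 0, 0], [50, -3, 0, 6, 0, 0.012, 0], [50, 0, 0, 0, 0, 0, 0], [10, 0, 0, 0, 0, 0, 0], [10, 0, 0, 0, 0, 0, 0], [10, 0, 0, 0, 0, 0, 0], [10, 0, 0, 0, 0, 0, 0], [10, 0, 0, 0, 0, 0, 0]])

```text
time: 6.55
tool_pos: [582.5, -213.5, 82.4]
tcp_rot: [-179.9, -0.0, 169.8]
ft_force: [0.3, -0.4, 0.5]
finger_gap: 26.6
```

The gap stays at 26.5 mm at both heights, so the pads are on the tube's full diameter. I pull it straight up.

Request:
servo_tool(motion=[[10, 0, 0, 0, 0, 0, 0], [10, 0, 0, -6, 0, 0, 0], [10, 0, 0, -8, 0, 0, 0], [10, 0, 0, -8, 0, 0, 0], [10, 0, 0, -15, 0, 0, 0], [10, 0, 0, -25, 0, 0, 0], [10, 0, 0, -30, 0, 0, 0], [10, 0, 0, -10, 0, 0, 0], [10, 0, 0, 0, 0, 0, 0]], force=80)

```text
time: 7.45
tool_pos: [583.2, -213.5, 194.3]
tcp_rot: [-179.8, 0.2, 169.8]
ft_force: [-1.2, -0.3, -1.0]
finger_gap: 26.3
```

Request:
servo_tool(motion=[[10, 0, 0, 0, 0, 0, -0.077], [10, 14.7, 39.2, 0, 0, 0, 0], [10, 14.7, 39.2, 0, 0, 0, 0], [10, 14.7, 39.2, 0, 0, 0, 0], [10, 14.7, 39.2, 0, 0, 0, 0], [10, 14.7, 39.2, 0, 0, 0, 0], [10, 14.7, 39.2, 0, 0, 0, 0], [10, 14.7, 39.2, 0, 0, 0, 0], [10, 0, 0, 0, 0, 0, 0], [10, 0, 0, 0, 0, 0, 0]])

```text
time: 8.45
tool_pos: [501.3, 78.8, 184.2]
tcp_rot: [-179.8, -0.2, 174.3]
ft_force: [0.2, -0.1, -1.0]
finger_gap: 26.5
```

```bash
python3 - <<'E'
from h import *
go(T(WH,[0,64,0])[0],-13,174.2)
cv2.imwrite("pics/s5.png",cv2.resize(snapshot("side")[120:420,200:500],None,fx=2,fy=2))
E
```

```text
t 8.4 pos [501.3  78.8 184.2] [-179.8   -0.2  174.3] F [ 0.2 -0.1 -1. ] gap 26.5
 shift now-axes [  6.   31.8 197.1] after-turn axes [  6.7  31.1 197.2] rot [-0.003 -0.004  0.001]
```

View pics/s5.png

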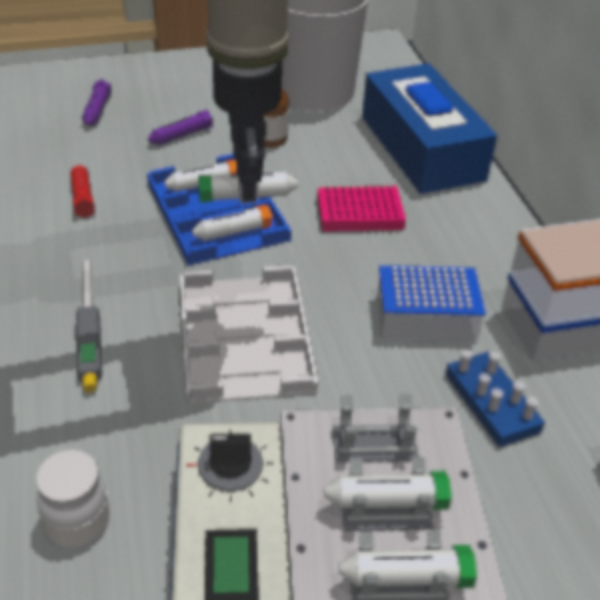

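The tube is held at (245,188) in the crop and clip 2 is empty. I move over the groove and refine the white tray's pose from this side view.

Request:
servo_tool(motion=[[10, 6.3, 31.4, 0, -0.003, -0.004, 0], [10, 0, 0, 0, 0, 0, 0], [10, 0, 0, 40, 0, 0, 0], [10, 0, 0, 40, 0, 0, 0], [10, 0, 0, 40, 0, 0, 0], [10, 0, 0, 20, 0, 0, 0], [10, 0, 0, 0, 0, 0, 0], [10, 0, 0, 0, 0, 0, 0]])

```text
time: 9.3
tool_pos: [502.8, 100.0, 39.5]
tcp_rot: [-179.8, 0.2, 173.6]
ft_force: [-0.6, 0.3, -0.6]
finger_gap: 26.4
```

```bash
python3 - <<'E'
from h import *
np.set_printoptions(precision=1,suppress=True)
A=lambda l,s,o:(np.array(l)+.5)/s-.5+o
TL=[[80,106,18],[80,-106,18],[-80,-106,10],[-80,106,10]]
L2=[[-79,105,22],[79,105,22],[79,-105,22],[-79,-105,22]]
print(fit([("top",TL,A([[435,42],[742,68],[730,303],[418,280]],4.4,[212,222])),("side",L2,A([[182,268],[297,265],[315,383],[187,390]],2,[200,120]))],WH))
print(fit([("side",L2,A([[182,268],[297,265],[315,383],[187,390]],2,[200,120]))],WH))
go(T(WH,[0,64,0])[0],-13,174.2)
E
```

```text
(array([493.1,  48.4,  -6.6]), array([[ 0. , -0.1],
       [-0.1,  0. ],
       [-1.3, -0.5],
       [-1. , -1.5],
       [-0.4,  2.9],
       [-0.9,  1.3],
       [ 0.9, -0.1],
       [-0.7,  0.6]]))
(array([494.4,  51.4,  -7.3]), array([[ 0.4,  1.9],
       [-0.2,  0.7],
       [ 0.6, -0.8],
       [-0.9, -0.7]]))
t 9.3 pos [502.8 100.   39.5] [-179.8    0.2  173.6] F [-0.6  0.3 -0.6] gap 26.4
 shift now-axes [ 6.3  9.9 52.5] after-turn axes [ 6.   9.8 52.5] rot [-0.  0. -0.]
```

Request:
servo_tool(motion=[[10, 4, 12, 0, 0, 0, 0], [10, 0, 0, 0, 0, 0, 0], [10, 0, 0, 25, 0, 0, 0], [10, 0, 0, 15, 0, 0, 0], [10, 0, 0, 5, 0, 0, 0], [10, 0, 0, 0, 0, 0, 0]])

```text
time: 9.9
tool_pos: [507.4, 113.7, 1.5]
tcp_rot: [180.0, 0.9, 173.6]
ft_force: [0.4, 0.7, -1.3]
finger_gap: 26.0
```

Request:
servo_tool(motion=[[10, 6, 0, 5, 0, -0.014, 0], [10, 0, 0, 5, 0, 0, 0], [10, 0, 0, 3, 0, 0, 0], [10, 0, 0, 0, 0, 0, 0]])

```text
time: 10.3
tool_pos: [503.8, 114.7, -9.3]
tcp_rot: [180.0, 1.9, 173.6]
ft_force: [-2.2, 0.9, -1.2]
finger_gap: 26.7
```

Request:
servo_tool(motion=[[10, 0, 0, 2, 0, 0.033, 0], [10, 0, 0, 2, 0, 0, 0], [10, 0, 0, 0, 0, 0, 0]])

```text
time: 10.6
tool_pos: [503.1, 114.7, -13.0]
tcp_rot: [180.0, -0.2, 173.6]
ft_force: [-4.4, -0.0, 1.1]
finger_gap: 26.3
```

Request:
servo_tool(motion=[[35, 0, 0, 0, 0, 0, 0], [55, 0, 0, 0, 0, 0, 0], [55, 0, 0, 0, 0, 0, 0], [55, 0, 0, -25, 0, 0, 0], [55, 0, 0, -40, 0, 0, 0], [55, 0, 0, -40, 0, 0, 0], [55, 0, 0, -40, 0, 0, 0], [55, 0, 0, -40, 0, 0, 0], [55, 0, 0, 0, 0, 0, 0]])

```text
time: 11.5
tool_pos: [504.1, 114.2, 179.1]
tcp_rot: [180.0, 0.1, 173.5]
ft_force: [1.2, -0.5, 0.2]
finger_gap: 55.0
```

```bash
sed -i 's/WH=\[[^]]*\]/WH=[493,48,-6.5]/' h.py; python3 - <<'E'
from h import *
go(T(SH,[55,0,0])[0],150,169.9)
cv2.imwrite("pics/s6.png",cv2.resize(snapshot("side")[150:350,250:450],None,fx=3,fy=3))
E
```

```text
t 11.5 pos [504.1 114.2 179.1] [1.800e+02 1.000e-01 1.735e+02] F [ 1.2 -0.5  0.2] gap 55.0
 shift now-axes [-106.  -394.8   29.1] after-turn axes [-130.9 -387.2   29.1] rot [0.001 0.002 0.064]
```

View pics/s6.png

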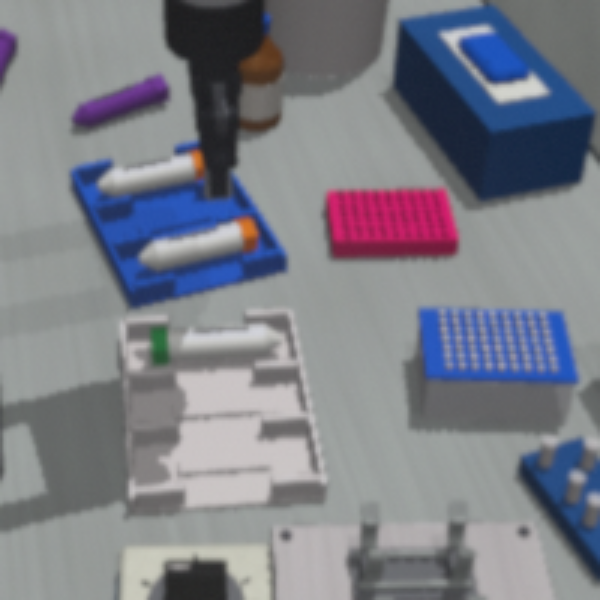

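The first tube lies in the white tray's +y groove, with its cap at (160,345) in the crop. Next is the clip 1 tube.

Request:
servo_tool(motion=[[55, 0, 0, 0, 0, 0, 0.064], [55, -15, -43, 0, 0, 0, 0], [55, -15, -43, 0, 0, 0, 0], [55, -15, -43, 0, 0, 0, 0], [55, -15, -43, 0, 0, 0, 0], [55, -15, -43, 0, 0, 0, 0], [55, -15, -43, 0, 0, 0, 0], [55, -15, -43, 0, 0, 0, 0], [55, -15, -43, 0, 0, 0, 0], [55, 0, 0, 0, 0, 0, 0]])

```text
time: 12.55
tool_pos: [556.6, -256.1, 160.2]
tcp_rot: [179.9, -0.8, 170.1]
ft_force: [-0.3, 0.3, -0.7]
finger_gap: 54.9
```

```bash
python3 -c "
from h import *
go([567.5,-290],140,169.9)"
```

```text
t 12.6 pos [ 556.6 -256.1  160.2] [179.9  -0.8 170.1] F [-0.3  0.3 -0.7] gap 54.9
 shift now-axes [-16.8 -31.6  19.9] after-turn axes [-16.6 -31.5  20.2] rot [ 0.002 -0.013  0.003]
```

Request:
servo_tool(motion=[[55, 0, 0, 0, 0, 0, 0], [55, -14, -28, 0, 0, -0.013, 0], [55, 0, 0, 0, 0, 0, 0], [55, 0, 0, 0, 0, 0, 0]])

```text
time: 12.95
tool_pos: [563.5, -284.2, 153.9]
tcp_rot: [179.7, -0.4, 170.0]
ft_force: [-0.8, 0.3, -0.6]
finger_gap: 54.9
```

Request:
servo_tool(motion=[[55, -5, -5, 0, 0.004, -0.006, 0], [55, 0, 0, 0, 0, 0, 0], [55, 0, 0, 20, 0, 0, 0], [55, 0, 0, 20, 0, 0, 0], [55, 0, 0, 15, 0, 0, 0], [55, 0, 0, 8, 0, 0, 0], [55, 0, 0, 0, 0, 0, 0]])

```text
time: 13.65
tool_pos: [569.3, -284.9, 89.7]
tcp_rot: [179.9, 0.1, 170.4]
ft_force: [-0.7, 0.3, -0.5]
finger_gap: 55.1
```

Request:
servo_tool(motion=[[55, 1, -5, 6, 0, 0, 0.008], [55, 0, 0, 0, 0, 0, 0], [10, 0, 0, 0, 0, 0, 0], [10, 0, 0, 0, 0, 0, 0], [10, 0, 0, 0, 0, 0, 0], [10, 0, 0, 0, 0, 0, 0], [10, 0, 0, 0, 0, 0, 0]])

```text
time: 14.35
tool_pos: [568.6, -290.3, 85.9]
tcp_rot: [180.0, 0.2, 169.9]
ft_force: [0.5, -0.2, -1.9]
finger_gap: 26.5
```

Request:
servo_tool(motion=[[10, 0, 0, -6, 0, 0, 0], [10, 0, 0, -8, 0, 0, 0], [10, 0, 0, -8, 0, 0, 0], [10, 0, 0, -15, 0, 0, 0], [10, 0, 0, -25, 0, 0, 0], [10, 0, 0, -30, 0, 0, 0], [10, 0, 0, -10, 0, 0, 0], [10, 0, 0, 0, 0, 0, -0.061], [10, 0, 0, 0, 0, 0, 0]])

```text
time: 15.25
tool_pos: [570.0, -292.2, 201.5]
tcp_rot: [-179.8, 0.7, 173.5]
ft_force: [0.8, 0.6, -0.6]
finger_gap: 26.1
```

```bash
python3 -c "
from h import *
go(T(WH,[0,0,0])[0],-9,173.5)"
```

```text
t 15.2 pos [ 570.  -292.2  201.5] [-179.8    0.7  173.5] F [ 0.8  0.6 -0.6] gap 26.1
 shift now-axes [117.7 330.  207.7] after-turn axes [115.  329.3 210.5] rot [-0.004  0.012 -0.001]
```

Request:
servo_tool(motion=[[10, 14.4, 41, 0, 0, 0.012, 0], [10, 14.4, 41, 0, 0, 0, 0], [10, 14.4, 41, 0, 0, 0, 0], [10, 14.4, 41, 0, 0, 0, 0], [10, 14.4, 41, 0, 0, 0, 0], [10, 14.4, 41, 0, 0, 0, 0], [10, 14.4, 41, 0, 0, 0, 0], [10, 10, 30, 0, 0, 0, 0], [10, 0, 0, 0, 0, 0, 0], [10, 0, 0, 0, 0, 0, 0]])

```text
time: 16.25
tool_pos: [493.7, 46.1, 197.7]
tcp_rot: [-179.7, -0.0, 172.3]
ft_force: [-0.0, -0.3, -0.9]
finger_gap: 26.2
```

```bash
python3 -c "
from h import *
go(T(WH,[0,0,0])[0],-9,173.5)"
```

```text
t 16.2 pos [493.7  46.1 197.7] [-179.7   -0.   172.3] F [-0.  -0.3 -0.9] gap 26.2
 shift now-axes [  0.8   2.7 206.7] after-turn axes [  0.9   1.8 206.7] rot [-0.005 -0.001 -0.021]
```

Request:
servo_tool(motion=[[10, 1, 2, 0, -0.005, 0, -0.021], [10, 0, 0, 0, 0, 0, 0], [10, 0, 0, 35, 0, 0, 0], [10, 0, 0, 40, 0, 0, 0], [10, 0, 0, 40, 0, 0, 0], [10, 0, 0, 35, 0, 0, 0], [10, 0, 0, 15, 0, 0, 0], [10, 0, 0, 10, 0, 0, 0], [10, 0, 0, 0, 0, 0, 0], [10, 0, 0, 0, 0, 0, 0]])

```text
time: 17.25
tool_pos: [497.6, 38.6, 18.9]
tcp_rot: [-180.0, 0.3, 172.7]
ft_force: [-0.3, -0.7, -0.7]
finger_gap: 26.0
```

Request:
servo_tool(motion=[[10, 5.5, 8.5, 0, 0, 0, -0.014], [10, 0, 0, 0, 0, 0, 0], [10, 0, 0, 10, 0, 0, 0], [10, 0, 0, 8, 0, 0, 0], [10, 0, 0, 5, 0, 0, 0], [10, 0, 0, 2, 0, 0, 0], [10, 0, 0, 0, 0, 0, 0]])

```text
time: 17.95
tool_pos: [496.7, 48.6, -4.1]
tcp_rot: [180.0, 0.7, 173.6]
ft_force: [0.4, 0.5, -0.5]
finger_gap: 25.9
```

Request:
servo_tool(motion=[[10, 0, 0, 3, 0, 0.012, 0], [10, 0, 0, 1.5, 0, 0, 0], [10, 0, 0, 0, 0, 0, 0], [35, 0, 0, 0, 0, 0, 0], [55, 0, 0, 0, 0, 0, 0], [55, 0, 0, 0, 0, 0, 0], [55, 0, 0, -25, 0, 0, 0], [55, 0, 0, -40, 0, 0, 0], [55, 0, 0, -40, 0, 0, 0], [55, 0, 0, -40, 0, 0, 0]])

```text
time: 18.95
tool_pos: [491.4, 48.3, 133.9]
tcp_rot: [-179.9, -0.8, 173.6]
ft_force: [2.1, -0.2, 0.5]
finger_gap: 54.8
```

```bash
python3 -c "
from h import *
go([557,-367.5],150,169.9)"
```

```text
t 18.9 pos [491.4  48.3 133.9] [-179.9   -0.8  173.6] F [ 2.1 -0.2  0.5] gap 54.8
 shift now-axes [-111.5 -405.9  -17.3] after-turn axes [-137.5 -397.8  -16.1] rot [-0.001 -0.014  0.064]
```

Request:
servo_tool(motion=[[55, 0, 0, -40, 0, -0.014, 0.064], [55, -14, -41, -10, 0, 0, 0], [55, -14, -41, 0, 0, 0, 0], [55, -14, -41, 0, 0, 0, 0], [55, -14, -41, 0, 0, 0, 0], [55, -14, -41, 0, 0, 0, 0], [55, -14, -41, 0, 0, 0, 0], [55, -14, -41, 0, 0, 0, 0], [55, -14, -41, 0, 0, 0, 0], [55, -14, -38, 0, 0, 0, 0]])

```text
time: 19.95
tool_pos: [560.1, -343.5, 202.0]
tcp_rot: [-180.0, 1.4, 170.3]
ft_force: [1.2, 0.3, -0.0]
finger_gap: 55.3
```

Request:
servo_tool(motion=[[55, 0, 0, 0, 0, 0, 0], [55, 0, 0, 0, 0, 0, 0]])

```text
time: 20.15
tool_pos: [559.1, -349.1, 200.4]
tcp_rot: [-180.0, 1.3, 170.0]
ft_force: [0.2, 0.6, -0.6]
finger_gap: 54.6
```

```bash
python3 -c "
from h import *
go([557,-367],84,169.9)"
```

```text
t 20.1 pos [ 559.1 -349.1  200.4] [-180.     1.3  170. ] F [ 0.2  0.6 -0.6] gap 54.6
 shift now-axes [  1.7 -17.9 116.4] after-turn axes [ -1.1 -18.  116.4] rot [-0.001  0.023  0.002]
```

Request:
servo_tool(motion=[[55, -1, -18, 0, 0, 0.023, 0], [55, 0, 0, 0, 0, 0, 0], [55, 0, 0, 30, 0, 0, 0], [55, 0, 0, 30, 0, 0, 0], [55, 0, 0, 15, 0, 0, 0], [55, 0, 0, 0, 0, 0, 0], [55, 0, 0, 0, 0, 0, 0]])

```text
time: 20.85
tool_pos: [559.5, -360.5, 127.3]
tcp_rot: [-180.0, 0.3, 170.3]
ft_force: [-0.1, 0.0, 0.5]
finger_gap: 55.0
```

Request:
servo_tool(motion=[[55, 1.5, -6.5, 0, 0, 0.005, 0], [55, 0, 0, 0, 0, 0, 0], [55, 0, 0, 18, 0, 0, 0], [55, 0, 0, 15, 0, 0, 0], [55, 0, 0, 8, 0, 0, 0], [55, 0, 0, 0, 0, 0, 0], [55, 0, 0, 0, 0, 0, 0]])

```text
time: 21.55
tool_pos: [558.5, -368.2, 86.8]
tcp_rot: [-179.8, 0.2, 170.4]
ft_force: [-0.1, 0.1, 0.4]
finger_gap: 55.3
```

Request:
servo_tool(motion=[[10, 1, 1, 1, 0, 0, 0], [10, 0, 0, 0, 0, 0, 0], [10, 0, 0, 0, 0, 0, 0], [10, 0, 0, 0, 0, 0, 0], [10, 0, 0, 0, 0, 0, 0], [10, 0, 0, -6, 0, 0, 0], [10, 0, 0, -8, 0, 0, 0], [10, 0, 0, -8, 0, 0, 0], [10, 0, 0, -15, 0, 0, 0], [10, 0, 0, -25, 0, 0, 0]])

```text
time: 22.55
tool_pos: [555.2, -365.4, 147.9]
tcp_rot: [-180.0, -0.1, 170.3]
ft_force: [0.1, -0.1, -0.3]
finger_gap: 26.3
```

Request:
servo_tool(motion=[[10, 0, 0, -30, 0, 0, 0], [10, 0, 0, -10, 0, 0, 0], [10, 0, 0, 0, 0, 0, -0.061], [10, 0, 0, 0, 0, 0, 0]])

```text
time: 22.95
tool_pos: [559.3, -367.8, 202.4]
tcp_rot: [-179.5, 0.7, 173.9]
ft_force: [-0.2, 0.9, -0.2]
finger_gap: 26.3
```

```bash
python3 -c "
from h import *
go(T(WH,[0,-64,0])[0],-9,173.5)"
```

```text
t 22.9 pos [ 559.3 -367.8  202.4] [-179.5    0.7  173.9] F [-0.2  0.9 -0.2] gap 26.3
 shift now-axes [112.9 344.2 207.3] after-turn axes [113.  341.6 211.4] rot [-0.008  0.012  0.008]
```

Request:
servo_tool(motion=[[10, 14.2, 43, 0, -0.008, 0.012, 0.008], [10, 14.2, 43, 0, 0, 0, 0], [10, 14.2, 43, 0, 0, 0, 0], [10, 14.2, 43, 0, 0, 0, 0], [10, 14.2, 43, 0, 0, 0, 0], [10, 14.2, 43, 0, 0, 0, 0], [10, 14.2, 43, 0, 0, 0, 0], [10, 9, 28, 0, 0, 0, 0], [10, 0, 0, 0, 0, 0, 0], [10, 0, 0, 0, 0, 0, 0]])

```text
time: 23.95
tool_pos: [486.0, -16.4, 199.2]
tcp_rot: [179.9, -0.0, 172.4]
ft_force: [0.6, -0.1, 0.3]
finger_gap: 26.4
```

```bash
python3 -c "
from h import *
go(T(WH,[0,-64,0])[0],-9,173.5)"
```

```text
t 23.9 pos [486.  -16.4 199.2] [179.9  -0.  172.4] F [ 0.6 -0.1  0.3] gap 26.4
 shift now-axes [2.000e-01 4.000e-01 2.082e+02] after-turn axes [  0.3   0.8 208.2] rot [ 0.002 -0.001 -0.019]
```

Request:
servo_tool(motion=[[10, 0, 0, 0, 0, 0, -0.019], [10, 0, 2, 35, 0, 0, 0], [10, 0, 2, 40, 0, 0, 0], [10, 0, 2, 40, 0, 0, 0], [10, 0, 0, 35, 0, 0, 0], [10, 0, 0, 15, 0, 0, 0], [10, 0, 0, 10, 0, 0, 0], [10, 0, 0, 0, 0, 0, 0], [10, 0, 0, 0, 0, 0, 0]])

```text
time: 24.85
tool_pos: [490.8, -20.9, 19.9]
tcp_rot: [-180.0, 0.2, 173.0]
ft_force: [-0.2, -0.2, -0.4]
finger_gap: 26.0
```

Request:
servo_tool(motion=[[10, 5.5, 4.5, 0, 0, 0, -0.008], [10, 0, 0, 0, 0, 0, 0], [10, 0, 0, 10, 0, 0, 0], [10, 0, 0, 8, 0, 0, 0], [10, 0, 0, 5, 0, 0, 0], [10, 0, 0, 3, 0, 0, 0], [10, 0, 0, 2, 0, 0, 0], [10, 0, 0, 0, 0, 0, 0]])

```text
time: 25.65
tool_pos: [489.2, -15.9, -6.5]
tcp_rot: [-179.9, 0.6, 173.5]
ft_force: [-0.6, -0.0, -0.2]
finger_gap: 26.1
```

Request:
servo_tool(motion=[[10, 0, 0, 2, 0, 0.01, 0], [10, 0, 0, 0, 0, 0, 0], [35, 0, 0, 0, 0, 0, 0], [55, 0, 0, 0, 0, 0, 0], [55, 0, 0, 0, 0, 0, 0], [55, 0, 0, -25, 0, 0, 0], [55, 0, 0, -40, 0, 0, 0], [55, 0, 0, -40, 0, 0, 0], [55, 0, 0, -40, 0, 0, 0], [55, 0, 0, -40, 0, 0, 0]])

```text
time: 26.65
tool_pos: [483.9, -15.2, 175.9]
tcp_rot: [-180.0, -0.7, 173.5]
ft_force: [0.8, -0.8, 0.7]
finger_gap: 55.0
```

```bash
python3 - <<'E'
from h import *
np.set_printoptions(precision=1,suppress=True)
im=snapshot("side");h=cv2.cvtColor(im,cv2.COLOR_BGR2HSV)
for nm,lo,hi in(("or",(5,150,100),(18,255,255)),("gr",(55,150,60),(75,255,255))):
    k,_,st,c=cv2.connectedComponentsWithStats(cv2.inRange(h,lo,hi))
    for i in range(1,k):
        if 12<st[i,4]<120: print(nm,c[i],st[i,4],ray("side",c[i],22.5)[0])
cv2.imwrite("pics/s7.png",cv2.resize(im[170:430,240:480],None,fx=2.5,fy=2.3))
go(T(BL,[9,-64,0])[0],-10,188.7)
E
```

```text
gr [302.7 262.9] 26 [455.8 129.5  22.5]
gr [341.2 278.4] 27 [544.7  51.2  22.5]
gr [345.5 297. ] 34 [540.3 -14.6  22.5]
t 26.7 pos [487.9 -15.6 184.1] [-179.9   -0.1  173.5] F [2.4 0.5 6.6] gap 55.2
 shift now-axes [  0.9 270.8 193.8] after-turn axes [-69.7 261.5 194.1] rot [-0.  -0.  -0.3]
```

View pics/s7.png

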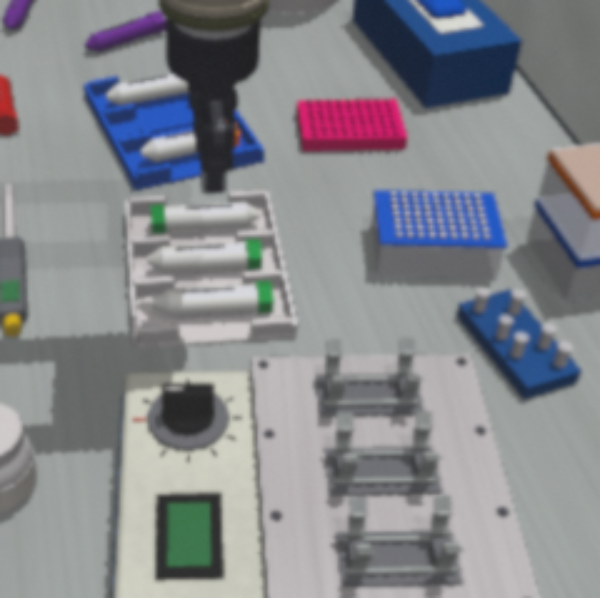

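All three green tubes lie in the white tray, with caps at (158,217), (253,255) and (264,298) in the crop. The clips are empty. Next is the orange tube in the near groove of the blue tray.

Request:
servo_tool(motion=[[55, 0, 0, 0, 0, 0, -0.133], [55, 0, 0, 0, 0, 0, -0.132], [55, -11.6, 43.5, 0, 0, 0, 0], [55, -11.6, 43.5, 0, 0, 0, 0], [55, -11.6, 43.5, 0, 0, 0, 0], [55, -11.6, 43.5, 0, 0, 0, 0], [55, -11.6, 43.5, 0, 0, 0, 0], [55, -10, 34, 0, 0, 0, 0], [55, 0, 0, 0, 0, 0, 0], [55, 0, 0, 0, 0, 0, 0]])

```text
time: 27.7
tool_pos: [519.7, 251.6, 189.7]
tcp_rot: [-179.7, 0.7, -170.8]
ft_force: [0.6, -0.1, 0.6]
finger_gap: 54.8
```

```bash
python3 -c "
from h import *
print(T(BL,[9,-64,0]),T(BL,[5,64,0]))
go(T(BL,[9,-64,0])[0],-10,188.7)"
```

```text
[[517.17713748 253.39773863   0.        ]] [[493.86177694 379.31991286   0.        ]]
t 27.7 pos [519.7 251.6 189.7] [-179.7    0.7 -170.8] F [ 0.6 -0.1  0.6] gap 54.8
 shift now-axes [  4.8   3.  199.6] after-turn axes [  2.3   2.1 199.7] rot [-0.004  0.013  0.009]
```

Request:
servo_tool(motion=[[55, 2, 2, 0, -0.004, 0.013, 0.009], [55, 0, 0, 35, 0, 0, 0], [55, 0, 0, 40, 0, 0, 0], [55, 0, 0, 40, 0, 0, 0], [55, 0, 0, 25, 0, 0, 0], [55, 0, 0, 10, 0, 0, 0], [55, 0, 0, 0, 0, 0, 0], [55, 0, 0, 0, 0, 0, 0]])

```text
time: 28.5
tool_pos: [520.6, 245.8, 39.1]
tcp_rot: [180.0, 0.1, -172.1]
ft_force: [-0.2, -0.8, 0.3]
finger_gap: 55.5
```

```bash
python3 - <<'E'
from h import *
go(T(BL,[9,-64,0])[0],-10,188.7)
cv2.imwrite("pics/s8.png",cv2.resize(snapshot("side")[170:290,240:400],None,fx=4,fy=4,interpolation=2))
E
```

```text
t 28.5 pos [520.6 245.8  39.1] [ 1.800e+02  1.000e-01 -1.721e+02] F [-0.2 -0.8  0.3] gap 55.5
 shift now-axes [ 2.5  8.  49.1] after-turn axes [ 2.2  8.  49.1] rot [ 0.001  0.003 -0.014]
```

View pics/s8.png

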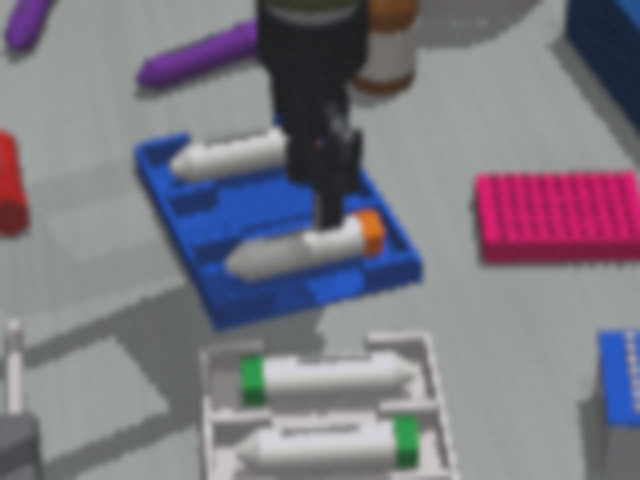

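The near finger is above the tube's middle at (330,228), and both orange tubes are still in their grooves. I correct the offset and go down.

Request:
servo_tool(motion=[[55, 5.5, 8, 0, 0, 0, -0.014], [55, 0, 0, 0, 0, 0, 0], [55, 0, 0, 20, 0, 0, 0], [55, 0, 0, 12, 0, 0, 0], [55, 0, 0, 5, 0, 0, 0], [55, 0, 0, 3, 0, 0, 0], [55, 0, 0, 0, 0, 0, 0], [55, 0, 0, 0, 0, 0, 0]])

```text
time: 29.35
tool_pos: [519.6, 257.1, 6.7]
tcp_rot: [179.8, 0.9, -171.1]
ft_force: [-1.0, -0.7, 0.7]
finger_gap: 55.1
```

Request:
servo_tool(motion=[[55, 5, -3, 0, 0.003, 0.015, 0], [55, 0, 0, 8, 0, 0, 0], [55, 0, 0, 6, 0, 0, 0], [55, 0, 0, 2, 0, 0, 0], [55, 0, 0, 0, 0, 0, 0], [10, 0, 0, 0, 0, 0, 0], [10, 0, 0, 0, 0, 0, 0], [10, 0, 0, 0, 0, 0, 0], [10, 0, 0, 0, 0, 0, 0], [10, 0, 0, 0, 0, 0, 0]])

```text
time: 30.35
tool_pos: [515.7, 253.3, -9.5]
tcp_rot: [179.9, 0.1, -171.1]
ft_force: [0.4, -0.4, 0.0]
finger_gap: 26.1
```

Request:
servo_tool(motion=[[10, 0, 0, -15, 0, 0, 0], [10, 0, 0, -35, 0, 0, 0], [10, 0, 0, -40, 0, 0, 0], [10, 0, 0, -40, 0, 0, 0], [10, 0, 0, -40, 0, 0, 0], [10, 0, 0, -25, 0, 0, 0.11], [10, 0, 0, 0, 0, 0, 0.11], [10, 0, 0, 0, 0, 0, 0.11], [10, 0, 0, 0, 0, 0, 0]])

```text
time: 31.25
tool_pos: [515.0, 252.9, 203.7]
tcp_rot: [179.8, 0.3, 169.3]
ft_force: [0.1, 0.5, -0.9]
finger_gap: 26.4
```

```bash
python3 -c "
from h import *
print(T(SH,[55,0,0]),T(SH,[55,-78,0]))
go(T(SH,[55,0,0])[0],190,169.9)"
```

```text
[[ 565.0476749  -289.94516994    0.        ]] [[ 551.36907026 -366.73641797    0.        ]]
t 31.2 pos [515.  252.9 203.7] [179.8   0.3 169.3] F [ 0.1  0.5 -0.9] gap 26.4
 shift now-axes [-149.8 -524.2   12.3] after-turn axes [-144.4 -525.6   13.7] rot [ 0.004  0.006 -0.01 ]
```

Request:
servo_tool(motion=[[10, -11.4, -42, 0, 0, 0, -0.01], [10, -11.4, -42, 0, 0, 0, 0], [10, -11.4, -42, 0, 0, 0, 0], [10, -11.4, -42, 0, 0, 0, 0], [10, -11.4, -42, 0, 0, 0, 0], [10, -11.4, -42, 0, 0, 0, 0], [10, -11.4, -42, 0, 0, 0, 0], [10, -11.4, -42, 0, 0, 0, 0], [10, -11.4, -42, 0, 0, 0, 0], [10, -11.4, -42, 0, 0, 0, 0]])

```text
time: 32.25
tool_pos: [560.3, -189.0, 206.9]
tcp_rot: [179.6, 0.5, 172.7]
ft_force: [1.2, 0.1, -1.0]
finger_gap: 26.5
```

Request:
servo_tool(motion=[[10, -12, -40, 0, 0, 0, 0], [10, -10, -32, 0, 0, 0, 0], [10, 0, 0, 0, 0, 0, 0], [10, 0, 0, 0, 0, 0, 0]])

```text
time: 32.65
tool_pos: [571.1, -272.6, 206.6]
tcp_rot: [179.6, 0.4, 173.1]
ft_force: [-0.2, 0.4, 0.0]
finger_gap: 26.4
```

```bash
python3 -c "
from h import *
go(T(SH,[55,0,0])[0],130,169.9)"
```

```text
t 32.6 pos [ 571.1 -272.6  206.6] [179.6   0.4 173.1] F [-0.2  0.4  0. ] gap 26.4
 shift now-axes [  4.4 -18.4  76.4] after-turn axes [  2.9 -18.1  76.6] rot [0.006 0.006 0.055]
```

Request:
servo_tool(motion=[[10, 0, 0, 0, 0.006, 0.006, 0.055], [10, 0, 0, 0, 0, 0, 0], [10, 3, -18, 0, 0, 0, 0], [10, 0, 0, 0, 0, 0, 0], [10, 0, 0, 30, 0, 0, 0], [10, 0, 0, 25, 0, 0, 0], [10, 0, 0, 0, 0, 0, 0], [10, 0, 0, 0, 0, 0, 0]])

```text
time: 33.45
tool_pos: [565.1, -287.4, 153.6]
tcp_rot: [180.0, 0.2, 170.9]
ft_force: [-0.7, -0.1, 1.0]
finger_gap: 26.3
```

```bash
python3 -c "
from h import *
go(T(SH,[55,0,0])[0],130,169.9)"
```

```text
t 33.5 pos [ 565.1 -287.4  153.6] [180.    0.2 170.9] F [-0.7 -0.1  1. ] gap 26.3
 shift now-axes [-0.3 -2.6 23.6] after-turn axes [-0.4 -2.6 23.6] rot [0.    0.003 0.017]
```

Request:
servo_tool(motion=[[10, -0.5, -3, 0, 0, 0.003, 0.017], [10, 0, 0, 0, 0, 0, 0], [10, 0, 0, 15, 0, 0, 0], [10, 0, 0, 5, 0, 0, 0], [10, 0, 0, 0, 0, 0, 0], [10, 0, 0, 0, 0, 0, 0]])

```text
time: 34.05
tool_pos: [567.2, -291.5, 136.6]
tcp_rot: [-179.9, 0.3, 169.9]
ft_force: [0.3, 0.1, -0.3]
finger_gap: 26.2
```

```bash
python3 - <<'E'
from h import *
go(T(SH,[55,0,0])[0],86,169.9)
a=snapshot("side")[270:420,330:480]
cv2.imwrite("pics/s9.png",cv2.resize(a,(600,600),interpolation=2))
E
```

```text
t 34.0 pos [ 567.2 -291.5  136.6] [-179.9    0.3  169.9] F [ 0.3  0.1 -0.3] gap 26.2
 shift now-axes [ 2.6  1.3 50.6] after-turn axes [ 2.4  1.2 50.6] rot [-0.001  0.005  0.   ]
```

View pics/s9.png

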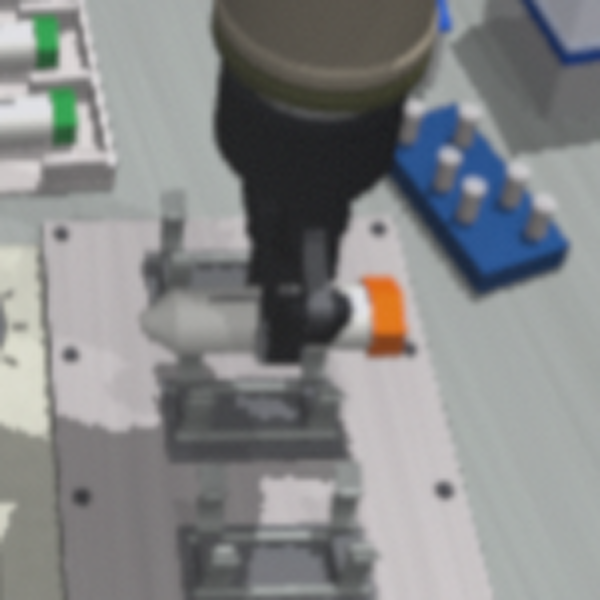

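The tube hangs over clip 1 with its nose at (145,320) and cap at (385,315), level and along the clip. I press it in stages.

Request:
servo_tool(motion=[[10, 0, 1, 10, 0, 0.005, 0], [10, 0, 0, 10, 0, 0, 0], [10, 0, 0, 6, 0, 0, 0], [10, 0, 0, 6, 0, 0, 0], [10, 0, 0, 6, 0, 0, 0]], force=100)

```text
time: 34.6
tool_pos: [569.4, -290.8, 98.7]
tcp_rot: [-179.9, 0.3, 169.9]
ft_force: [-0.4, 1.9, 6.3]
finger_gap: 25.7
```

Request:
servo_tool(motion=[[10, 0, 0, 6, 0, 0, 0], [10, 0, 0, 6, 0, 0, 0], [10, 0, 0, 5, 0, 0, 0]])

```text
time: 34.9
tool_pos: [570.2, -290.7, 85.3]
tcp_rot: [-179.9, 0.3, 169.9]
ft_force: [-27.9, 16.2, 64.5]
finger_gap: 25.7
```

Request:
servo_tool(motion=[[10, 0, 0, -1, 0, 0, 0], [10, 0, 0, 0, 0, 0, 0]])

```text
time: 35.1
tool_pos: [569.7, -290.2, 85.9]
tcp_rot: [-179.9, 0.3, 169.9]
ft_force: [0.6, 0.3, 1.0]
finger_gap: 25.3
```

Force rose to 64 N on the saddles at z 85 and then relaxed to about 1 N, so the tube is home. I release it and lift clear.

Request:
servo_tool(motion=[[10, 0, 0, 0, 0, 0, 0], [10, 0, 0, 0, 0, 0, 0], [35, 0, 0, 0, 0, 0, 0], [50, 0, 0, 0, 0, 0, 0], [50, 0, 0, 0, 0, 0, 0], [50, 0, 0, -15, 0, 0, 0], [50, 0, 0, -35, 0, 0, 0], [50, 0, 0, -40, 0, 0, 0], [50, 0, 0, -25, 0, 0, 0], [50, 0, 0, 0, 0, 0, 0]], force=80)

```text
time: 36.1
tool_pos: [567.9, -290.0, 205.7]
tcp_rot: [-179.9, 0.1, 169.9]
ft_force: [0.3, -0.3, 1.0]
finger_gap: 50.2
```

```bash
python3 - <<'E'
from h import *
np.set_printoptions(precision=1,suppress=True)
im=snapshot("side");h=cv2.cvtColor(im,cv2.COLOR_BGR2HSV)
k,_,st,c=cv2.connectedComponentsWithStats(cv2.inRange(h,(5,150,100),(18,255,255)))
for i in range(1,k):
    if 12<st[i,4]<150: print(c[i],st[i,4],ray("side",c[i],22.5)[0],ray("side",c[i],118)[0])
cv2.imwrite("pics/s10.png",np.hstack([cv2.resize(im[270:420,330:480],(400,400),interpolation=2),cv2.resize(im[150:270,240:360],(400,400),interpolation=2)]))
go(T(BL,[5,64,0])[0],190,188.7)
E
```

```text
[316.4 203.5] 26 [543.8 396.4  22.5] [519.5 263.  118. ]
[423.3 364.4] 117 [ 658.5 -237.4   22.5] [ 620.9 -297.3  118. ]
t 36.1 pos [ 567.5 -289.7  204. ] [-179.9    0.   169.9] F [ 0.2 -1.1  0.7] gap 49.9
 shift now-axes [189.7 645.8  13.3] after-turn axes [-28.4 672.5  14. ] rot [-0.   0.  -0.3]
```

View pics/s10.png

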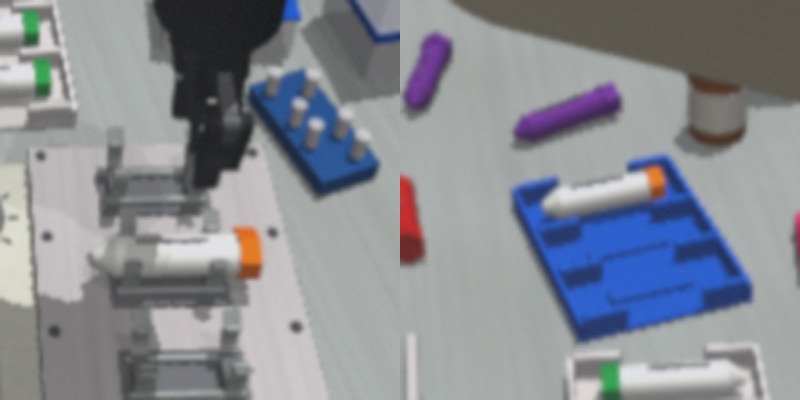

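The tube is home in clip 1, in the same place as the green one was, with its cap at (248,253). The other orange tube is unmoved in the far groove at (605,190). I go for it.

Request:
servo_tool(motion=[[55, 0, 0, 0, 0, 0, -0.11], [55, 0, 0, 0, 0, 0, -0.11], [55, 0, 0, 0, 0, 0, -0.11], [55, -1.6, 43, 0, 0, 0, 0], [55, -1.6, 43, 0, 0, 0, 0], [55, -1.6, 43, 0, 0, 0, 0], [55, -1.6, 43, 0, 0, 0, 0], [55, -1.6, 43, 0, 0, 0, 0], [55, -1.6, 43, 0, 0, 0, 0], [55, -1.6, 43, 0, 0, 0, 0]])

```text
time: 37.15
tool_pos: [521.1, 14.8, 192.4]
tcp_rot: [179.7, -0.8, -170.9]
ft_force: [0.9, -0.2, 0.2]
finger_gap: 55.1
```

Request:
servo_tool(motion=[[55, -1.6, 43, 0, 0, 0, 0], [55, -1.6, 43, 0, 0, 0, 0], [55, -1.6, 43, 0, 0, 0, 0], [55, -1.6, 43, 0, 0, 0, 0], [55, -1.6, 43, 0, 0, 0, 0], [55, -1.6, 43, 0, 0, 0, 0], [55, -1.6, 43, 0, 0, 0, 0], [55, -1.6, 40, 0, 0, 0, 0], [55, 0, 0, 0, 0, 0, 0], [55, 0, 0, 0, 0, 0, 0]])

```text
time: 38.15
tool_pos: [466.7, 370.3, 181.4]
tcp_rot: [179.9, -1.7, -170.5]
ft_force: [0.5, 0.3, 0.1]
finger_gap: 54.8
```

```bash
python3 - <<'E'
from h import *
np.set_printoptions(precision=1,suppress=True)
go([492,378.5],-10,188.7)
im=snapshot("top");cv2.imwrite("pics/topB.png",im);h=cv2.cvtColor(im,cv2.COLOR_BGR2HSV)
for nm,lo,hi in(("or",(5,150,100),(18,255,255)),("gr",(55,150,60),(75,255,255))):
    k,_,st,c=cv2.connectedComponentsWithStats(cv2.inRange(h,lo,hi))
    for i in range(1,k):
        if 8<st[i,4]<65: print(nm,c[i],st[i,4],ray("top",c[i],22.5)[0],ray("top",c[i],118)[0])
E
```

```text
t 38.1 pos [466.7 370.3 181.4] [ 179.9   -1.7 -170.5] F [0.5 0.3 0.1] gap 54.8
 shift now-axes [-32.1   3.6 190.5] after-turn axes [-26.3   4.3 191.4] rot [ 0. -0.  0.]
or [465.5 207.5] 33 [ 644.5 -331.2   22.5] [ 621.  -300.4  118. ]
gr [345.3 243.3] 9 [543.3  40.2  22.5] [526.7  45.7 118. ]
gr [320.3 273.9] 19 [452.9 118.3  22.5] [442.5 118.5 118. ]
```

Request:
servo_tool(motion=[[55, -26, 4, 0, 0, -0.03, 0.014], [55, 0, 0, 0, 0, 0, 0], [55, 0, 0, 35, 0, 0, 0], [55, 0, 0, 40, 0, 0, 0], [55, 0, 0, 40, 0, 0, 0], [55, 0, 0, 20, 0, 0, 0], [55, 0, 0, 0, 0, 0, 0], [55, 0, 0, 0, 0, 0, 0]])

```text
time: 39.0
tool_pos: [493.5, 368.4, 42.0]
tcp_rot: [180.0, -0.1, -172.0]
ft_force: [0.8, 0.4, 0.1]
finger_gap: 55.3
```

```bash
python3 - <<'E'
from h import *
go([492,378.5],-10,188.7)
im=snapshot("side");h=cv2.cvtColor(im,cv2.COLOR_BGR2HSV)
k,_,st,c=cv2.connectedComponentsWithStats(cv2.inRange(h,(5,150,100),(18,255,255)))
for i in range(1,k):
    if 8<st[i,4]<150: print(c[i],st[i,4],ray("side",c[i],22.5)[0])
E
```

```text
t 39.0 pos [493.5 368.4  42. ] [ 1.80e+02 -1.00e-01 -1.72e+02] F [0.8 0.4 0.1] gap 55.3
 shift now-axes [-0.  10.2 52. ] after-turn axes [-0.  10.2 52. ] rot [ 0.    -0.002 -0.012]
[336.02941176 169.44117647] 34 [650.9706319  589.29702147  22.5       ]
[316.37931034 203.68965517] 29 [543.43714649 395.44074713  22.5       ]
[423.32478632 364.4017094 ] 117 [ 658.52722788 -237.37984907   22.5       ]
```

Request:
servo_tool(motion=[[55, 2, 10, 0, 0, 0, -0.012], [55, 0, 0, 0, 0, 0, 0], [55, 0, 0, 20, 0, 0, 0], [55, 0, 0, 12, 0, 0, 0], [55, 0, 0, 6, 0, 0, 0], [55, 0, 0, 0, 0, 0, 0], [55, 0, 0, 0, 0, 0, 0]])

```text
time: 39.75
tool_pos: [495.4, 383.2, 12.6]
tcp_rot: [179.6, 0.6, -171.2]
ft_force: [0.7, 0.3, -0.9]
finger_gap: 55.1
```

Request:
servo_tool(motion=[[55, 4, -4, 4, 0.006, 0.01, 0], [55, 0, 0, 8, 0, 0, 0], [55, 0, 0, 6, 0, 0, 0], [55, 0, 0, 3, 0, 0, 0], [55, 0, 0, 0, 0, 0, 0], [55, 0, 0, 0, 0, 0, 0]])

```text
time: 40.35
tool_pos: [492.4, 378.4, -9.2]
tcp_rot: [180.0, 0.1, -171.2]
ft_force: [-1.1, 0.1, 0.7]
finger_gap: 54.9
```

Request:
servo_tool(motion=[[10, 0, 0, 0, 0, 0, 0], [10, 0, 0, 0, 0, 0, 0], [10, 0, 0, 0, 0, 0, 0], [10, 0, 0, 0, 0, 0, 0], [10, 0, 0, 0, 0, 0, 0], [10, 0, 0, -15, 0, 0, 0], [10, 0, 0, -35, 0, 0, 0], [10, 0, 0, -40, 0, 0, 0], [10, 0, 0, -40, 0, 0, 0], [10, 0, 0, -40, 0, 0, 0]])

```text
time: 41.35
tool_pos: [487.4, 375.3, 161.6]
tcp_rot: [-179.7, -0.7, -171.2]
ft_force: [0.4, 1.3, -1.0]
finger_gap: 26.1
```

Request:
servo_tool(motion=[[10, 0, 0, -30, 0, 0, 0.11], [10, 0, 0, 0, 0, 0, 0.11], [10, 0, 0, 0, 0, 0, 0.11], [10, 0, 0, 0, 0, 0, 0]])

```text
time: 41.75
tool_pos: [492.0, 378.3, 209.5]
tcp_rot: [179.7, 0.3, 169.3]
ft_force: [0.6, -0.3, -0.1]
finger_gap: 26.4
```

```bash
python3 -c "
from h import *
go(T(SH,[52,-78,0])[0],200,169.9)"
```

```text
t 41.8 pos [492.  378.3 209.5] [179.7   0.3 169.3] F [ 0.6 -0.3 -0.1] gap 26.4
 shift now-axes [-194.1 -721.     7.3] after-turn axes [-186.1 -723.1    9.5] rot [ 0.004  0.005 -0.011]
```

Request:
servo_tool(motion=[[10, -11, -42, 0, 0, 0, 0], [10, -11, -42, 0, 0, 0, 0], [10, -11, -42, 0, 0, 0, 0], [10, -11, -42, 0, 0, 0, 0], [10, -11, -42, 0, 0, 0, 0], [10, -11, -42, 0, 0, 0, 0], [10, -11, -42, 0, 0, 0, 0], [10, -11, -42, 0, 0, 0, 0], [10, -11, -42, 0, 0, 0, 0], [10, -11, -42, 0, 0, 0, 0]])

```text
time: 42.75
tool_pos: [527.4, -64.0, 211.0]
tcp_rot: [179.6, 0.4, 172.0]
ft_force: [0.6, 0.1, -0.9]
finger_gap: 25.9
```

Request:
servo_tool(motion=[[10, -11, -42, 0, 0, 0, 0], [10, -11, -42, 0, 0, 0, 0], [10, -11, -42, 0, 0, 0, 0], [10, -11, -42, 0, 0, 0, 0], [10, -11, -42, 0, 0, 0, 0], [10, -11, -38, 0, 0, 0, 0], [10, 0, 0, 0, 0, 0, 0], [10, 0, 0, 0, 0, 0, 0]])

```text
time: 43.55
tool_pos: [556.7, -334.8, 210.4]
tcp_rot: [179.6, 0.2, 173.3]
ft_force: [0.4, -0.2, -0.7]
finger_gap: 26.0
```

```bash
python3 -c "
from h import *
go(T(SH,[52,-78,0])[0],130,169.9)"
```

```text
t 43.5 pos [ 556.7 -334.8  210.4] [179.6   0.2 173.3] F [ 0.4 -0.2 -0.7] gap 26.0
 shift now-axes [  4.8 -32.6  80.1] after-turn axes [  2.6 -32.3  80.4] rot [0.007 0.004 0.059]
```

Request:
servo_tool(motion=[[10, 0, 0, 0, 0.007, 0.004, 0.059], [10, 0, 0, 0, 0, 0, 0], [10, 2.5, -32, 0, 0, 0, 0], [10, 0, 0, 0, 0, 0, 0], [10, 0, 0, 30, 0, 0, 0], [10, 0, 0, 25, 0, 0, 0], [10, 0, 0, 0, 0, 0, 0], [10, 0, 0, 0, 0, 0, 0]])

```text
time: 44.35
tool_pos: [550.4, -358.8, 158.2]
tcp_rot: [180.0, 0.2, 171.3]
ft_force: [0.2, -1.0, -0.4]
finger_gap: 26.2
```

```bash
python3 -c "
from h import *
go(T(SH,[52,-78,0])[0],130,169.9)"
```

```text
t 44.4 pos [ 550.4 -358.8  158.2] [180.    0.2 171.3] F [ 0.2 -1.  -0.4] gap 26.2
 shift now-axes [ 0.9 -7.6 28.2] after-turn axes [ 0.7 -7.6 28.2] rot [0.001 0.003 0.025]
```

Request:
servo_tool(motion=[[10, 1, -7.5, 0, 0, 0.003, 0.025], [10, 0, 0, 0, 0, 0, 0], [10, 0, 0, 15, 0, 0, 0], [10, 0, 0, 8, 0, 0, 0], [10, 0, 0, 0, 0, 0, 0], [10, 0, 0, 0, 0, 0, 0]])

```text
time: 44.95
tool_pos: [550.2, -367.1, 138.3]
tcp_rot: [-179.9, 0.3, 169.9]
ft_force: [0.3, -0.0, -0.3]
finger_gap: 25.9
```

```bash
python3 - <<'E'
from h import *
go(T(SH,[52,-78,0])[0],86,169.9)
a=snapshot("side")[290:440,330:480]
cv2.imwrite("pics/s11.png",cv2.resize(a,(600,600),interpolation=2))
E
```

```text
t 45.0 pos [ 550.2 -367.1  138.3] [-179.9    0.3  169.9] F [ 0.3 -0.  -0.3] gap 25.9
 shift now-axes [ 2.2  0.6 52.3] after-turn axes [ 1.9  0.5 52.3] rot [-0.002  0.005  0.   ]
```

View pics/s11.png

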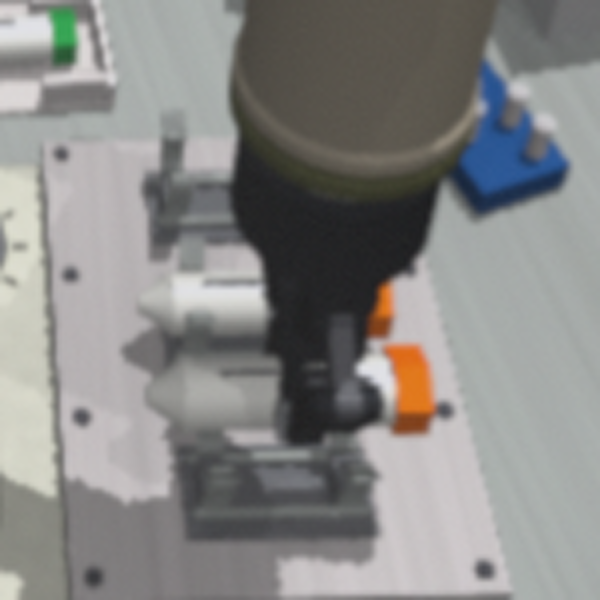

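The second tube is over clip 0, aligned, with its nose at (150,395) and cap at (408,390). I press it.

Request:
servo_tool(motion=[[10, 1, 0, 10, 0, 0.005, 0], [10, 0, 0, 10, 0, 0, 0], [10, 0, 0, 6, 0, 0, 0], [10, 0, 0, 6, 0, 0, 0], [10, 0, 0, 6, 0, 0, 0]], force=100)

```text
time: 45.5
tool_pos: [550.9, -367.0, 100.1]
tcp_rot: [-179.9, 0.2, 169.9]
ft_force: [-0.3, 1.3, 6.5]
finger_gap: 25.4
```

Request:
servo_tool(motion=[[10, 0, 0, 6, 0, 0, 0], [10, 0, 0, 6, 0, 0, 0], [10, 0, 0, 3, 0, 0, 0]])

```text
time: 45.8
tool_pos: [551.7, -366.7, 86.6]
tcp_rot: [-179.9, 0.3, 169.9]
ft_force: [-14.7, 9.2, 35.3]
finger_gap: 25.5
```

Request:
servo_tool(motion=[[10, 0, 0, 0.5, 0, 0, 0], [10, 0, 0, 0, 0, 0, 0], [10, 0, 0, -0.5, 0, 0, 0], [10, 0, 0, 0, 0, 0, 0], [35, 0, 0, 0, 0, 0, 0], [50, 0, 0, 0, 0, 0, 0], [50, 0, 0, 0, 0, 0, 0], [50, 0, 0, -15, 0, 0, 0], [50, 0, 0, -35, 0, 0, 0], [50, 0, 0, -35, 0, 0, 0]], force=80)

```text
time: 46.8
tool_pos: [547.1, -364.0, 166.8]
tcp_rot: [179.8, -0.5, 169.9]
ft_force: [0.6, -0.3, 0.7]
finger_gap: 50.0
```

Request:
servo_tool(motion=[[50, 0, 0, -25, 0, 0, 0], [50, 0, 0, 0, 0, 0, 0], [50, 0, 0, 0, 0, 0, 0]])

```text
time: 47.1
tool_pos: [550.1, -366.6, 203.4]
tcp_rot: [-179.8, 0.2, 169.9]
ft_force: [0.0, 1.3, -0.5]
finger_gap: 50.0
```

```bash
python3 - <<'E'
from h import *
np.set_printoptions(precision=1,suppress=True)
im=snapshot("side");h=cv2.cvtColor(im,cv2.COLOR_BGR2HSV)
for nm,lo,hi in(("or",(5,150,100),(18,255,255)),("gr",(55,150,60),(75,255,255))):
    k,_,st,c=cv2.connectedComponentsWithStats(cv2.inRange(h,lo,hi))
    for i in range(1,k):
        if 8<st[i,4]<150: print(nm,c[i],st[i,4],ray("side",c[i],118 if c[i][1]>310 else 22.5)[0])
cv2.imwrite("pics/s12.png",cv2.resize(im[240:440,280:480],(600,600),interpolation=2))
g=T(SH,[-95,68,0])[0];print(g)
go(g,200,169.9)
E
```

```text
or [428.5 402.6] 147 [ 600.9 -373.   118. ]
gr [302.7 262.8] 25 [455.9 130.2  22.5]
gr [341.2 278.5] 26 [544.5  51.   22.5]
gr [345.5 296.9] 33 [540.3 -14.1  22.5]
[ 429.3 -196.7    0. ]
t 47.1 pos [ 550.4 -366.8  203.8] [-179.8    0.3  169.9] F [ 0.1 -0.2 -0.5] gap 49.6
 shift now-axes [149.  146.3   2.6] after-turn axes [149.  146.2   3.8] rot [-0.  0.  0.]
```

View pics/s12.png

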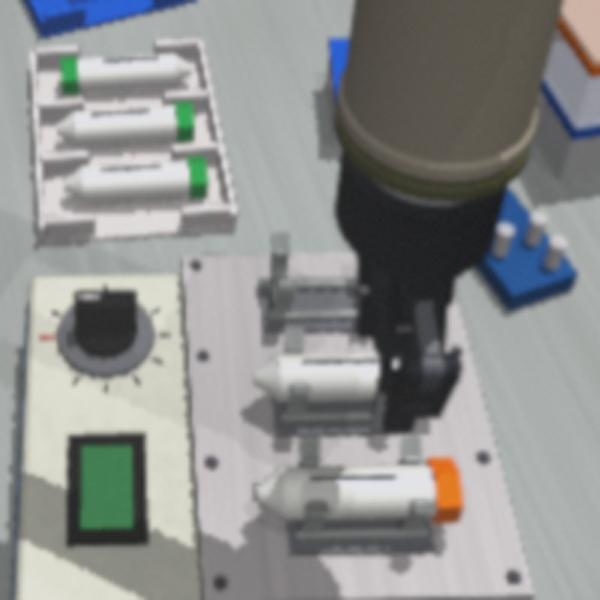

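Both orange tubes sit home in clips 1 and 0, with their jaws shut, and the three green ones lie in the white tray. The dial is at (105,335) with its bar along the shaker's x and the red tick at (45,337). I move over it and pin down its centre.

```bash
python3 - <<'E'
from h import *
np.set_printoptions(precision=1,suppress=True)
im=cv2.imread("pics/top0.png"); 
print("top disc",ray("top",[(148.5)/4.8-.5+400,(435.5)/4.8-.5+187],82))
print("side disc",ray("side",[(106)/3-.5+280,(336)/3-.5+240],82))
E
```

```text
top disc [[ 428.3 -195.2   82. ]]
side disc [[ 428.6 -202.2   82. ]]
```

Request:
servo_tool(motion=[[45, 36, 35, 0, 0, 0, 0], [45, 36, 35, 0, 0, 0, 0], [45, 36, 35, 0, 0, 0, 0], [45, 36, 35, 0, 0, 0, 0], [45, 0, 0, 0, 0, 0, 0], [45, 0, 0, 0, 0, 0, 0], [45, 0, 0, 0, 0, 0, 0]])

```text
time: 47.85
tool_pos: [425.3, -198.8, 186.9]
tcp_rot: [179.6, -1.1, 169.9]
ft_force: [0.7, -0.7, 0.1]
finger_gap: 45.0
```

```bash
python3 -c "
from h import *
go(T(SH,[-95,68,0])[0],72,169.9)"
```

```text
t 47.9 pos [ 425.3 -198.8  186.9] [179.6  -1.1 169.9] F [ 0.7 -0.7  0.1] gap 45.0
 shift now-axes [ -5.7   2.  114.8] after-turn axes [ -3.6   2.8 114.9] rot [ 0.007 -0.019 -0.001]
```

Request:
servo_tool(motion=[[45, -3.5, 1.5, 0, 0.007, -0.019, 0], [45, 0, 0, 0, 0, 0, 0], [45, 0, 0, 30, 0, 0, 0], [45, 0, 0, 25, 0, 0, 0], [45, 0, 0, 15, 0, 0, 0], [45, 0, 0, 0, 0, 0, 0], [45, 0, 0, 0, 0, 0, 0]])

```text
time: 48.55
tool_pos: [433.8, -203.2, 116.3]
tcp_rot: [-179.8, 0.3, 169.7]
ft_force: [-0.2, 0.1, 0.1]
finger_gap: 45.2
```

```bash
python3 -c "
from h import *
go([429,-197.3],72,169.9)"
```

```text
t 48.5 pos [ 433.8 -203.2  116.3] [-179.8    0.3  169.7] F [-0.2  0.1  0.1] gap 45.2
 shift now-axes [ 6.1  5.  44.3] after-turn axes [ 5.8  4.9 44.3] rot [-0.003  0.006 -0.004]
```

Request:
servo_tool(motion=[[45, 6, 5, 0, -0.003, 0.006, -0.004], [45, 0, 0, 0, 0, 0, 0], [45, 0, 0, 15, 0, 0, 0], [45, 0, 0, 12, 0, 0, 0], [45, 0, 0, 8, 0, 0, 0], [45, 0, 0, 0, 0, 0, 0], [45, 0, 0, 0, 0, 0, 0]])

```text
time: 49.25
tool_pos: [430.2, -197.9, 81.1]
tcp_rot: [-179.9, 0.2, 169.9]
ft_force: [-0.0, 0.3, 0.4]
finger_gap: 44.6
```

Next I go a little lower and close gently on the bar.

Request:
servo_tool(motion=[[45, 1, 0, 6, 0, 0, 0], [45, 0, 0, 0, 0, 0, 0], [45, 0, 0, 0, 0, 0, 0], [5, 0, 0, 0, 0, 0, 0], [5, 0, 0, 0, 0, 0, 0], [5, 0, 0, 0, 0, 0, 0], [5, 0, 0, 0, 0, 0, 0]], force=40)

```text
time: 49.95
tool_pos: [430.0, -196.0, 75.7]
tcp_rot: [179.9, 0.2, 169.9]
ft_force: [-0.6, -1.6, -4.8]
finger_gap: 13.0
```

Request:
servo_tool(motion=[[5, 0, 0, 0, 0, 0, 0.13], [5, 0, 0, 0, 0, 0, 0.13], [5, 0, 0, 0, 0, 0, 0.13], [5, 0, 0, 0, 0, 0, 0.13], [5, 0, 0, 0, 0, 0, 0]])

```text
time: 50.45
tool_pos: [429.7, -196.4, 75.6]
tcp_rot: [179.9, 0.2, 139.1]
ft_force: [0.7, 0.9, -1.4]
finger_gap: 12.7
```

Request:
servo_tool(motion=[[5, 0, 0, 0, 0, 0, 0.13], [5, 0, 0, 0, 0, 0, 0.13], [5, 0, 0, 0, 0, 0, 0.13], [5, 0, 0, 0, 0, 0, 0.13], [5, 0, 0, 0, 0, 0, 0.13], [5, 0, 0, 0, 0, 0, 0.13], [5, 0, 0, 0, 0, 0, 0.13], [5, 0, 0, 0, 0, 0, 0.13], [5, 0, 0, 0, 0, 0, 0.13], [5, 0, 0, 0, 0, 0, 0]])

```text
time: 51.45
tool_pos: [429.0, -196.3, 75.6]
tcp_rot: [179.9, -0.0, 71.9]
ft_force: [-0.1, -0.5, -0.2]
finger_gap: 13.0
```

Request:
servo_tool(motion=[[5, 0, 0, 0, 0, 0, 0.13], [5, 0, 0, 0, 0, 0, 0.13], [5, 0, 0, 0, 0, 0, 0.11], [5, 0, 0, 0, 0, 0, 0], [5, 0, 0, 0, 0, 0, 0]])

```text
time: 51.95
tool_pos: [428.8, -196.1, 75.6]
tcp_rot: [179.9, -0.1, 52.0]
ft_force: [0.6, -0.1, -0.7]
finger_gap: 13.2
```

The dial has turned 118°, 2° short of the fourth click, so the notch will take it there. I release, lift and check.

Request:
servo_tool(motion=[[5, 0, 0, 0, 0, 0, 0.03], [5, 0, 0, 0, 0, 0, 0], [30, 0, 0, 0, 0, 0, 0], [45, 0, 0, 0, 0, 0, 0], [45, 0, 0, 0, 0, 0, 0], [45, 0, 0, -15, 0, 0, 0], [45, 0, 0, -35, 0, 0, 0], [45, 0, 0, -40, 0, 0, 0], [45, 0, 0, -40, 0, 0, 0], [45, 0, 0, -30, 0, 0, 0]])

```text
time: 52.95
tool_pos: [425.1, -194.7, 235.3]
tcp_rot: [-179.5, 0.1, 50.9]
ft_force: [0.3, -0.2, 1.0]
finger_gap: 44.9
```

Request:
servo_tool(motion=[[45, 0, 45, 0, 0, 0, 0], [45, 0, 45, 0, 0, 0, 0], [45, 0, 0, 0, 0, 0, 0], [45, 0, 0, 0, 0, 0, 0]])

```text
time: 53.35
tool_pos: [500.7, -255.3, 243.6]
tcp_rot: [179.7, -0.0, 51.0]
ft_force: [0.4, 1.0, 1.0]
finger_gap: 44.9
```

```bash
python3 - <<'E'
from h import *
np.set_printoptions(precision=1,suppress=True)
im=snapshot("side");h=cv2.cvtColor(im,cv2.COLOR_BGR2HSV)
for nm,lo,hi in(("or",(5,150,100),(18,255,255)),("gr",(55,150,60),(75,255,255))):
    k,_,st,c=cv2.connectedComponentsWithStats(cv2.inRange(h,lo,hi))
    for i in range(1,k):
        if 8<st[i,4]<150: print(nm,c[i],st[i,4],ray("side",c[i],118 if c[i][1]>310 else 22.5)[0])
a=cv2.resize(im[320:390,275:355],(457,400),interpolation=2)
b=cv2.resize(im[230:440,285:455],(324,400),interpolation=2)
cv2.imwrite("pics/s13.png",np.hstack([a,b]))
s=sense();print(s['time'],s['tool_pos'],s['ft_force'])
E
```

```text
or [335.  168.4] 67 [649.  596.9  22.5]
or [423.3 364.3] 115 [ 620.9 -297.1  118. ]
or [428.5 402.6] 146 [ 601.  -372.9  118. ]
gr [302.7 263.2] 28 [455.7 128.4  22.5]
53.4 [ 500.3 -255.2  243.3] [-0.5  0.3 -0.5]
```

The picture limit is reached, so I check the dial numerically. I sample the bar's brightness by angle and look for the dark bar and the white pointer.

```bash
python3 - <<'E'
from h import *
np.set_printoptions(precision=0,suppress=True)
D=[428.8,-196.3]
for tag,im in(("start",cv2.imread("pics/side0.png")),("now",snapshot("side"))):
    g=cv2.cvtColor(im,cv2.COLOR_BGR2GRAY).astype(np.float32); out=[]
    for k in range(12):
        a=np.radians(169.9-30*k)   # k clicks clockwise
        P=proj("side",[[D[0]+r*np.cos(a),D[1]+r*np.sin(a),114] for r in(8,11,14,17,20)]).astype(np.float32)
        out.append(cv2.remap(g,P[:,0].reshape(1,-1),P[:,1].reshape(1,-1),1)[0])
    print(tag);print(np.array([o for o in out]).T)
E
```

```text
start
[[105. 126. 127. 110. 108.  63.  47.  47.  42.  42.  44.  48.]
 [106. 124. 168. 154. 166.  84.  47.  44.  41.  40.  41.  46.]
 [ 95. 133. 191. 181. 191. 120.  48.  42.  41.  41.  40.  43.]
 [ 85. 153. 196. 186. 193. 152.  47.  41.  41.  40.  41.  44.]
 [130. 177. 190. 170. 187. 180.  75.  41.  41.  41.  41.  46.]]
now
[[104. 146. 150.  83. 113.  55.  46.  43.  45.  50.  50.  57.]
 [133. 189. 193. 112. 119.  48.  43.  41.  42.  48.  50.  64.]
 [142. 202. 201. 152. 124.  52.  65.  43.  41.  45.  50.  67.]
 [142. 204. 202. 178. 131.  99. 116.  54.  42.  44.  48.  78.]
 [188. 199. 196. 172. 139. 172. 149.  72.  45.  43.  44.  94.]]
```

Request:
servo_tool(motion=[[45, 36, -28, 0, 0, 0, 0], [45, 36, -28, 0, 0, 0, 0], [45, 36, -28, 0, 0, 0, 0], [45, 36, -28, 0, 0, 0, 0], [45, 36, -28, 0, 0, 0, 0], [45, 36, -28, 0, 0, 0, 0], [45, 36, -28, 0, 0, 0, 0], [45, 36, -28, 0, 0, 0, 0], [45, 36, -28, 0, 0, 0, 0], [45, 0, 0, 0, 0, 0, 0]])

```text
time: 54.45
tool_pos: [497.8, 172.3, 245.8]
tcp_rot: [179.4, -0.4, 50.9]
ft_force: [0.0, -0.5, -0.1]
finger_gap: 45.3
```

```bash
python3 - <<'E'
from h import *
np.set_printoptions(precision=1,suppress=True)
c0=proj("top",[428.5,-196.5,114])[0]; u,v=c0.round().astype(int)
for tag,im in(("start",cv2.imread("pics/top0.png")),("now",snapshot("top"))):
    g=cv2.cvtColor(im,cv2.COLOR_BGR2GRAY)[v-12:v+13,u-12:u+13]
    if tag=="now": print(g[2:23,2:23])
    for th in(45,60):
        ys,xs=np.nonzero(g<th)
        if len(xs)<5: continue
        P=ray("top",np.c_[xs+u-12,ys+v-12],114)[:,:2];w,V=np.linalg.eigh(np.cov(P.T))
        print(tag,th,len(xs),P.mean(0),np.sqrt(w),'axis deg',np.degrees(np.arctan2(V[1,1],V[0,1]))%180)
im=snapshot("top");h=cv2.cvtColor(im,cv2.COLOR_BGR2HSV)
for nm,lo,hi in(("or",(5,150,100),(18,255,255)),("gr",(55,150,60),(75,255,255))):
    k,_,st,c=cv2.connectedComponentsWithStats(cv2.inRange(h,lo,hi))
    for i in range(1,k):
        if 5<st[i,4]<65: print(nm,c[i],st[i,4],ray("top",c[i],22.5)[0],ray("top",c[i],118)[0])
print(sense()['tool_pos'])
E
```

```text
start 45 124 [ 427.3 -188.3] [ 8.8 11. ] axis deg 145.40000638761805
start 60 168 [ 425.9 -188.7] [ 9.9 11.5] axis deg 155.07384244506895
[[155 142 143 141 133 132 129 125 129 141 151 155 161 157 151 158 171 177
  179 178 179]
 [145 127 120 116 112 111 109 108 113 117 124 130 137 137 140 156 172 179
  178 179 179]
 [127 112 108 104 101 100  99  96  98 100 104 109 115 123 141 161 175 179
  179 179 178]
 [109 105  99  96  92  84  79  81  80  85  91  97 103 115 134 158 173 177
  179 179 181]
 [104 100  91  81  73  63  58  55  58  62  75  85  95 104 122 143 161 172
  176 176 175]
 [ 98  89  75  60  56  59  54  41  36  42  50  70  85  97 109 124 144 161
  168 165 168]
 [ 89  72  51  42  60  74  75  56  42  32  36  49  68  85  97 110 127 145
  152 150 158]
 [ 74  51  32  34  57  79  81  76  58  41  31  35  47  66  87 100 116 131
  145 150 161]
 [ 58  34  11  18  43  63  77  80  71  57  38  27  37  55  76  95 108 126
  147 163 172]
 [ 51  25   7   7  20  35  54  64  67  58  41  24  25  43  65  86 102 122
  148 170 176]
 [ 47  27  14   8   9  13  26  38  46  41  32  24  24  34  55  79  96 11
[... 670 characters left out ...]
 49  54  60  69  69  68  74  88 108 132 156
  171 176 178]
 [107 102 101  96  89  81  78  78  77  85  89  89  85  91 106 126 141 154
  164 174 179]
 [115 107 104 103 101  98  95  96  96  97  97  97  97 108 129 149 155 152
  157 169 176]]
now 45 124 [ 423.4 -190.1] [ 8.5 10.6] axis deg 85.65080029894344
now 60 167 [ 424.1 -189.9] [10.  11.4] axis deg 76.14179064498683
or [465.5 207.4] 32 [ 644.7 -331.1   22.5] [ 621.2 -300.3  118. ]
or [492.8 213.6] 36 [ 623.1 -412.9   22.5] [ 601.1 -376.5  118. ]
gr [345.2 243.5] 11 [542.9  40.7  22.5] [526.4  46.2 118. ]
gr [366.4 244.1] 8 [539.1 -23.1  22.5] [522.8 -13.3 118. ]
gr [320.2 273.8] 17 [453.3 118.6  22.5] [442.8 118.7 118. ]
[498.5 168.3 245.8]
```

The bar's lighter top runs at about 45–50° world with the pointer end towards +x +y. That fits the fourth click at 49.9°; the third would be 79.9° and the fifth 19.9°. All the caps are where I left them, so I hand in.

```bash
python3 -c "
from bench import *
s=sense();print(s['time'],s['qd'].round(1),s['ft_force'].round(1));print(hand_in())"
```

```text
54.55 [-3.   0.   0.2 -0.5 -0.  -0.7] [ 0.6 -0.2  0. ]
the job is handed in; nothing more can be done
None
```

I changed over the shaker and handed the job in at about 55 s, well inside the 210 s limit; `hand_in` gives no verdict. Two orange-capped tubes were in the blue tray at the start, and both are now in clips.

- **Green tubes:** all three were pulled from the clips and now lie in the white tray's three grooves. Their caps were seen there from both cameras.
- **Orange tubes:** I pressed them home in clips 1 and 0, held each until it seated, then let go. Pressing force rose to 64 N and 35 N on the saddles and dropped after I eased off. The clip 1 tube sits about 5–7 mm lengthwise of the clip's middle, inside the 12 mm allowed. The clip 0 tube is within about 1–2 mm. I judged the jaws shut from the picture; there was no joint reading.
- **Dial:** the gripper turned it about 119° clockwise, and I let it settle into the fourth click. My last top view was read as pixel values, and the bar's light top ran at about 45–50°, against 49.9° for the fourth click.

**Checks that failed or disagreed:**
- **Fingertip height:** the fingertips seemed about 20 mm higher than the reported TCP. The first two attempts to grip a tube were too high and had to be repeated lower.
- **Camera offset:** the two cameras differed by a few millimetres in y, up to 10 mm.
- **Dial shape fit:** an automatic fit to the dial's dark pixels was no use because the bar's dark sides confused it.
- **Last picture:** the final dial picture was refused because the 16-picture limit was reached.

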